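# Line up spacer blocks and hold the cap strip over them

### The arm

A 6-joint arm with a two-finger parallel gripper is mounted at the origin on the work surface. World frame = base frame: x ahead of the robot, y to its left, z up, the work surface at z = 0. Lengths are in m, angles in rad, forces in N, time in s.
With the tool pointing down it reaches from about 0.225 to 0.725 m from the base axis. Payload 3.1 kg.
Tool frame: the origin (TCP) lies midway between the tips of the shut fingers; the grasp point (between the pads) lies 19 mm behind it; y points along the fingers, x is the direction in which the jaws open and shut, and the axes are right-handed (so a half turn about y gives the same grasp; the last joint's range is limited). The gripper opens to 85 mm and grips with 20 to 120 N. Pads are 22 mm wide; open, the fingers measure 114 mm over their backs; the gripper's body (76 mm by 85 mm) begins 54 mm behind the grasp point. The pads swing forward as they close: fully open they stand 13 mm farther back than shut.
Start: joints at [-1.396, 0.048, 0.099, 1.622, 0, 1.443], TCP at [0.157, -0.501, 0.231] pointing down, gripper open.
Joint ranges: [-2.91, 2.91], [-0.99, 1.94], [-1.21, 1.42], [-2.12, 2.29], [-1.49, 1.47], [-3.14, 3.14]. Speed limits (rad/s): [2.79, 2.79, 3.14, 3.14, 3.14, 3.14].

### API

Orientations are given as a unit quaternion [w, x, y, z].
In Python, from cell import env gives the robot as it stands.
- The arm moves only by the tool arm_command, never from a script. Its argument "motion" is text: rows parted by semicolons, each of 7 numbers parted by spaces: the finger opening in mm, from 0 to 85.4, then the shift along the tool's x, y, z in mm, then the turn, a rotation vector about the tool's x, y, z in degrees. A call has 1 to 10 rows; each row is the pose to reach, as a shift and turn from the pose commanded when the call began, along the tool's axes at that moment; what a row does not reach only later rows make up. A row lasts 1/10 s, in which the tool goes at most 50 mm and 8.59 degrees, less where a joint would pass 70% of its speed; a pose out of reach is approached as far as the arm can. A call with a gripper value outside its range is refused whole. The fingers move at their own pace and stop on an object; the grip force is fixed at half the most. Time passes only in rows, so rows that repeat a pose let the fingers close. It gives the time, the measured TCP pose, the force and the opening at its end, in the units of the state.
- env.observe(): the state, without advancing time (a new reading comes with each control period).
- env.camera(name): name is "side" or "top" or "wrist"; returns a dict with "color" (480x640x3 uint8, blue, green, red), "depth" (480x640 float32, m along the optical axis (not along the pixel's ray), 0 where there is no reading), "fx", "fy", "cx", "cy" (pixels), "position" and "orientation" of the camera in the world. Camera axes: x right, y up, looking along -z (the intrinsics and any distortion apply to the point x, -y, -z); pixel columns grow to the right and rows downward; lengths in m; the calibration is good to about 2 mm. A picture is of the moment at which its call begins.
- env.close_job(): hands the job in, once; it reports no verdict.
Trained networks look in the newest picture that a camera, given by its name, has taken for a name from the list of things; names that differ only in an ending like _2 or _b are one class to them, and where a whole thing is asked for, a point or a joint stands for the part that bears it (a point fixed in the world has none). Each returns a list of dicts, best first, with "score" (0 to 1); they miss things now and then, are a little off and sometimes report something else, mostly with a low value. They report only what shows in the picture. A call takes as long as a camera call. They do not tell look-alikes from the thing itself.
- env.find_in(name, camera): "xyz" ([x, y, z] in m, in world coordinates, good to about 4 mm: the middle of the surface that is visible of it).
- env.landmark_of(name, camera): "xyz" ([x, y, z] in m, in world coordinates, good to about 4 mm: a listed point, or the origin of a listed thing).
The state is a dict: "clock": time; "joint_pos": joint angles; "dq": joint speeds; "effort": joint torques, N m; "ee_pos": TCP position; "orientation": TCP orientation; "ft_force": force on the tool from outside, world axes, zero at the start; "wrist_torque": the same for the moment, N m; "width": opening from 0.0 (shut) to 1.0 (fully open).
Only numpy, scipy, OpenCV 4.12 (cv2) and the standard library are available. Lean on these libraries where they do the work, as an engineer would, in place of code of your own. Each camera call takes 0.05 s, during which the arm holds its last target.

### The job

Dry-fit check: nudge the three loose spacer blocks on the base board into one straight row with the two fixed end posts, evenly spaced between them and square to the row, and let go of them. Then take the cap strip by its handle, carry it over the top of the compartment model, and finish while still holding it level and still about a centimetre above the row, centred and lined up with it; the strip must never touch the row, and nothing is put down at the end. Leave everything else where it stands.

Things in the scene. Friction and masses are not known exactly. Their poses are not given: they have to be found in the camera images.
- board: Fixed plywood base board, 340 (its x) x 150 (its y) x 12 mm thick, left or right of the compartment model. Two end posts, each 32 x 32 x 40 mm like the blocks, are fixed on its long centre line, centred 128 mm either way along its x from its middle. Origin: centre of its underside; the row runs along its x.
- row_top (a point): Point at the middle of the row, level with the tops of the end posts and blocks (52 mm above the table); axes as the base board's. The cap strip is to hover over it.
- slot0 (a point): Place of the near block of the even row, on the board's top (12 mm above the table), on the line between the end posts, 64 mm from the board's middle towards its -x: posts and blocks are all 64 mm apart, centre to centre. Axes as the base board's. Any block may take any place.
- slot1 (a point): Place of the middle block of the even row, on the board's top (12 mm above the table), on the line between the end posts, at the board's middle: posts and blocks are all 64 mm apart, centre to centre. Axes as the base board's. Any block may take any place.
- slot2 (a point): Place of the far block of the even row, on the board's top (12 mm above the table), on the line between the end posts, 64 mm from the board's middle towards its +x: posts and blocks are all 64 mm apart, centre to centre. Axes as the base board's. Any block may take any place.
- block_a: Loose spacer block of pale wood, 32 x 32 mm in plan and 40 mm tall, one of three alike, standing on the base board out of line with the end posts; light, slides easily. Origin: centre of its underside; x and y square to its sides, z up.
- block_b: Loose spacer block of pale wood, 32 x 32 mm in plan and 40 mm tall, one of three alike, standing on the base board out of line with the end posts; light, slides easily. Origin: centre of its underside; x and y square to its sides, z up.
- block_c: Loose spacer block of pale wood, 32 x 32 mm in plan and 40 mm tall, one of three alike, standing on the base board out of line with the end posts; light, slides easily. Origin: centre of its underside; x and y square to its sides, z up.
- cap_strip: Loose plywood cap strip, 288 (its x) x 40 (its y) x 10 mm thick, lying flat on the table on the other side of the compartment model from the base board, 90 to 180 g. On its middle stands an upright bar handle of darker wood, 60 mm long (along its x), 22 mm wide (along its y), from 10 to 50 mm above the strip's underside. Origin: centre of its underside; z up. Either end may go over either post.
- crate_model: Bystander and obstacle: loose plywood compartment model, an open-topped lattice box 280 (its x) x 70 (its y) x 90 mm high with eight cells, standing between the base board and the cap strip. Origin: centre of its underside.
- glue_bottle: Bystander: small white glue bottle, 30 mm across, 75 mm high, standing loose on the far left corner of the base board (+x, +y of the board). Origin: centre of its underside.
- turned_knob: Bystander: small turned wooden knob, 28 mm across, 42 mm high, standing loose on the near right corner of the base board (-x, -y of the board). Origin: centre of its underside.
- filler_jar: Bystander: white jar with grey lid, 72 mm across, 85 mm high, at the far side of the table. Origin: centre of its underside.
- edging_roll: Bystander: ring-shaped roll of wood edging lying flat, 110 mm across, 24 mm high, on the left of the table. Origin: centre of its underside.
- sanding_block: Bystander: cork sanding block, 110 x 67 x 34 mm, on the right of the table. Origin: centre of its underside.
- try_square: Bystander: try square lying flat on the left of the table, wooden stock 100 x 22 x 14 mm, steel blade 130 mm long. Origin: centre of the stock's underside.
Not all that is in view belongs to the job. Leave any blue or red look-alike of the block_b alone. Leave any red look-alike of the block_a alone.

How it is judged:
By the outcome, as a careful person would: the job done as asked, in the order asked, and still so for the second after the job is handed in, while the arm keeps its last pose, push and grip.
It also fails if it takes over 56 s, if anything falls off the work surface, if the arm or the gripper's body presses on something with over 40 N, if the wrist force passes 120 N, or if a joint passes its speed limit or range.

## Working session

There is one attempt and no reset: what is moved stays moved. The work goes in short steps, Python scripts to look and compute and a tool call to move; the robot and the scene stay as the last step left them, time stands still between calls to the robot, and variables do not carry over. Pictures are saved under pics/ and viewed, and the job is handed in when it is done.

Besides the shell and the picture viewer there is one more tool, called after "Emit:" by a JSON object that holds its "fn" and its "kwargs". arm_command: Moves the arm, as the interface text tells. Its arguments: {"type":"object","properties":{"motion":{"type":"string"}},"required":["motion"]}

```bash
ls; mkdir -p pics; cat > h.py <<'E'
import numpy as np,cv2
from scipy.spatial.transform import Rotation as R
from cell import env
def rot(q): return R.from_quat([q[1],q[2],q[3],q[0]]).as_matrix()
def world(c,u,v,d):
    p=np.array([(u-c['cx'])/c['fx']*d,-(v-c['cy'])/c['fy']*d,-d*np.ones_like(d)]) if not np.isscalar(d) else np.array([(u-c['cx'])/c['fx']*d,-(v-c['cy'])/c['fy']*d,-d])
    return (rot(c['orientation'])@p.reshape(3,-1)).T+np.array(c['position'])
def cloud(c):
    v,u=np.mgrid[0:480,0:640]
    return world(c,u.ravel().astype(float),v.ravel().astype(float),c['depth'].ravel().astype(float)).reshape(480,640,3)
def proj(c,P):
    p=rot(c['orientation']).T@(np.array(P)-np.array(c['position']))
    return c['cx']+c['fx']*p[0]/-p[2], c['cy']+c['fy']*(-p[1])/-p[2]
E
python3 - <<'E'
from h import *
import pickle
s=env.observe(); print(s)
for n in ['top','side']:
    c=env.camera(n); pickle.dump(c,open(n+'0.pkl','wb')); cv2.imwrite(f'pics/{n}0.png',c['color'])
    print(n,c['position'],c['orientation'],c['fx'],c['fy'],c['cx'],c['cy'],[k for k in c])
    for t in ['board','block_a','cap_strip','crate_model','row_top','glue_bottle','turned_knob']:
        print(t,[(np.round(r['xyz'],3).tolist(),round(r['score'],2)) for r in env.landmark_of(t,n)])
E
```

```text
pics
{'clock': 0.0, 'joint_pos': array([-1.39575881e+00,  4.87493471e-02,  9.75706897e-02,  1.62200150e+00,
       -6.12454257e-06,  1.44301495e+00]), 'dq': array([ 2.09458658e-03,  6.56191633e-05, -3.06063056e-04,  8.87985565e-04,
       -1.11306007e-03, -2.80531635e-04]), 'effort': array([-1.95154716e-03, -3.38783240e+01,  3.20016146e+01,  2.02933891e-02,
       -3.74499123e-04, -1.12003899e-06]), 'ee_pos': array([ 0.15644776, -0.50049744,  0.23010429]), 'orientation': array([ 0.57027528, -0.56911499,  0.419475  , -0.41825227]), 'ft_force': array([ 0.59863248, -0.62817111,  1.18855079]), 'wrist_torque': array([ 0.01671983, -0.02710949, -0.00369619]), 'width': 1.000758526173307}
top [ 0.31163786 -0.00261401  1.3948924 ] [-0.69541834 -0.05767634  0.07188886  0.71267016] 487.0036751145861 487.0036751145861 323.43755240020494 242.98167063197 ['color', 'depth', 'fx', 'fy', 'cx', 'cy', 'position', 'orientation']
board [([0.557, 0.208, -0.0], 0.91)]
block_a [([0.615, 0.232, 0.013], 0.71), ([0.549, 0.171, 0.011], 0.66), ([0.488, 0.238, 0.011], 0.65), ([0.584, 0.35, -0.003], 0.65), ([0.33, 
[... 372 characters left out ...]
94957 510.29510298894957 317.94088148671045 235.77473808366247 ['color', 'depth', 'fx', 'fy', 'cx', 'cy', 'position', 'orientation']
board [([0.56, 0.21, -0.0], 0.88), ([0.787, 0.044, -0.003], 0.5), ([0.492, 0.235, 0.014], 0.39)]
block_a [([0.655, 0.343, 0.002], 0.86), ([0.334, 0.252, -0.001], 0.85), ([0.546, 0.168, 0.01], 0.82), ([0.493, 0.231, 0.008], 0.77), ([0.613, 0.239, 0.011], 0.73), ([0.58, 0.35, -0.002], 0.63)]
cap_strip [([0.543, -0.185, 0.006], 0.67), ([0.558, 0.209, -0.002], 0.16)]
crate_model [([0.534, -0.001, 0.001], 0.76)]
row_top [([0.552, 0.212, 0.053], 0.67)]
glue_bottle [([0.708, 0.265, 0.009], 0.6), ([0.406, 0.157, 0.012], 0.29)]
turned_knob [([0.408, 0.156, 0.01], 0.66)]
```

View pics/top0.png

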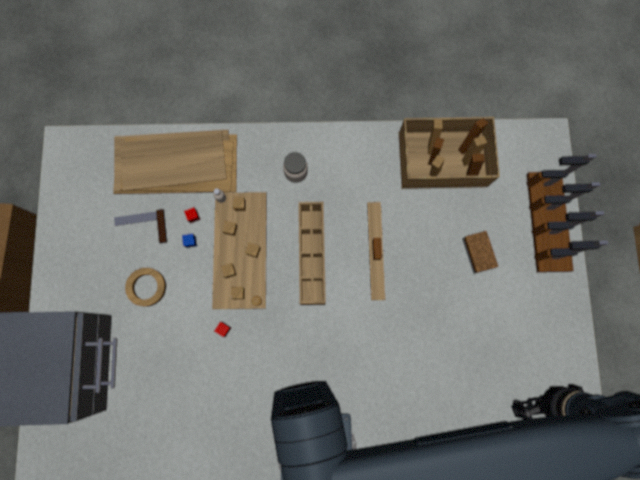

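View pics/side0.png

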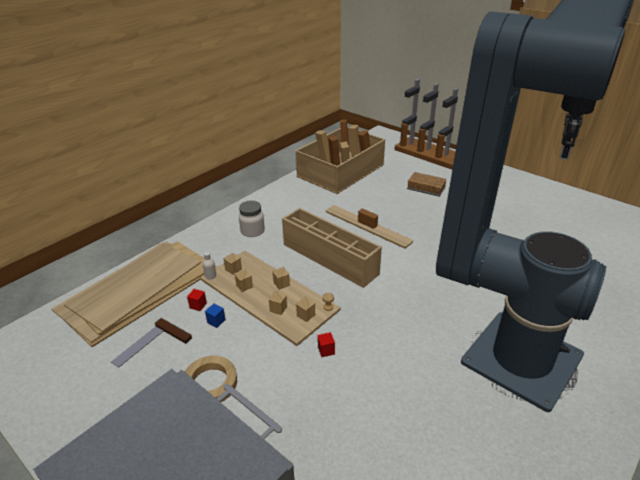

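The top view shows the board with its row. The end posts are at (239,203) and (237,293). The loose pale blocks are at (230,228), (252,250) and (229,271). Things that could be mistaken for them are the red cubes at (192,214) and (222,329) and the blue cube at (189,240), which all stand off the board on the table. The cap strip is at (376,250) with its dark handle at (377,249), and the crate is at (312,253). I choose the three pale blocks that stand on the board between the posts.

```bash
cat >> h.py <<'E'
def plan(target,jaw,s=None):
    """shift mm and rotvec deg (tool axes) for TCP target, tool y down, jaw = world xy direction of tool x (sign free); base on measured pose"""
    s=s or env.observe(); M=rot(s['orientation']); out=[]
    for sg in (1,-1):
        x=sg*np.array([jaw[0],jaw[1],0.]);x/=np.linalg.norm(x);y=np.array([0,0,-1.]);z=np.cross(x,y)
        T=np.stack([x,y,z],1); rv=R.from_matrix(M.T@T).as_rotvec(degrees=True)
        out.append((np.linalg.norm(rv),rv,sg))
    sh=M.T@(np.array(target)-s['ee_pos'])*1000
    for n,rv,sg in sorted(out,key=lambda o:o[0]): print('shift',np.round(sh,1),'rot',np.round(rv,2),'sg',sg)
E
python3 - <<'E'
from h import *
import pickle
s=env.observe(); print(rot(s['orientation']).round(3))
c=pickle.load(open('top0.pkl','rb'))
im=c['color'][180:330,170:400]; cv2.imwrite('pics/crop0.png',cv2.resize(im,None,fx=3.4,fy=3.4,interpolation=cv2.INTER_CUBIC))
P=cloud(c)
m=(P[...,2]>.040)&(P[...,2]<.062)&(P[...,1]>.13)&(P[...,1]<.29)&(P[...,0]>.35)&(P[...,0]<.75)
n,l,st,ce=cv2.connectedComponentsWithStats(m.astype(np.uint8))
for i in range(1,n):
    if st[i,4]>20: print(ce[i].round(1),st[i,4],P[l==i].mean(0).round(4))
w=env.camera('wrist');print(w['position'],rot(w['orientation']).round(3),w['fx'],w['cx'],w['cy'],s['ee_pos'])
plan([.49,.21,.30],[0,1])
E
```

```text
[[ 0.298  0.     0.954]
 [-0.954 -0.     0.298]
 [ 0.    -1.     0.   ]]
[220.2 196.1] 47 [0.7022 0.2568 0.0537]
[238.5 202.3] 138 [0.6839 0.2053 0.0507]
[228.9 226.6] 138 [0.6136 0.2318 0.0514]
[252.1 248.8] 142 [0.5486 0.1665 0.0515]
[227.4 269.4] 145 [0.4923 0.2347 0.0513]
[236.8 291.8] 143 [0.4298 0.2086 0.0515]
[256.2 299.7] 78 [0.4069 0.1554 0.0516]
[ 0.23291474 -0.47755413  0.37277694] [[ 0.299  0.906  0.299]
 [-0.954  0.284  0.092]
 [-0.001 -0.313  0.95 ]] 363.12800087709627 323.1944083422115 241.42403368126728 [ 0.15656694 -0.50114177  0.23136672]
shift [-579.4  -68.7  530.3] rot [ 0.   17.35  0.  ] sg -1
shift [-579.4  -68.7  530.3] rot [ 1.0000e-02 -1.6265e+02 -0.0000e+00] sg 1
```

View pics/crop0.png

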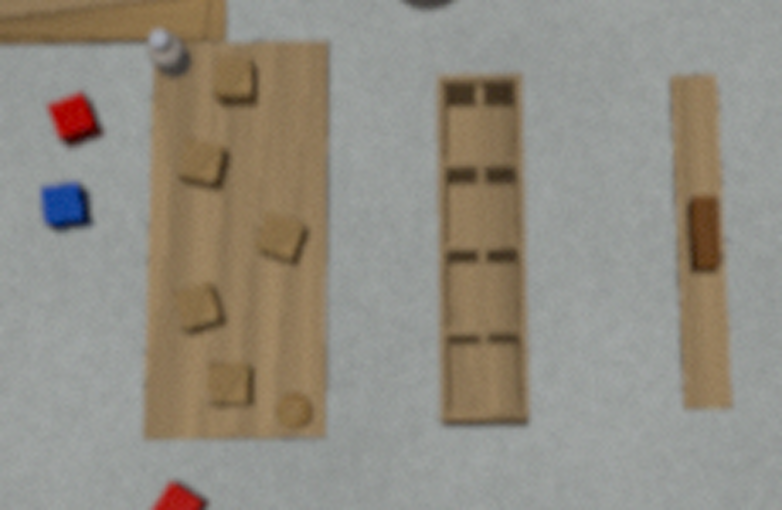

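The crop confirms three pale loose blocks rotated out of line between two posts; the red and blue cubes are off the board. Next I go above the board with the wrist camera.

```bash
python3 - <<'E'
from h import *
plan([.60,.21,.28],[0,1])
E
```

```text
shift [-546.6  -48.7  635.3] rot [ 0.   17.35  0.  ] sg -1
shift [-546.6  -48.7  635.3] rot [ 1.0000e-02 -1.6265e+02 -0.0000e+00] sg 1
```

Emit:
{"fn": "arm_command", "kwargs": {"motion": "85 -547 -49 635 0 17.3 0;85 -547 -49 635 0 17.3 0;85 -547 -49 635 0 17.3 0;85 -547 -49 635 0 17.3 0;85 -547 -49 635 0 17.3 0;85 -547 -49 635 0 17.3 0;85 -547 -49 635 0 17.3 0;85 -547 -49 635 0 17.3 0;85 -547 -49 635 0 17.3 0;85 -547 -49 635 0 17.3 0"}}

```text
clock: 1.85
ee_pos: [0.4203, -0.077, 0.2609]
orientation: [0.5, -0.5, 0.499, -0.5]
ft_force: [0.4, -0.9, 0.2]
width: 0.995
```

```bash
python3 - <<'E'
from h import *
plan([.60,.21,.28],[0,1])
E
```

```text
shift [-286.8  -19.   180. ] rot [-0.08  0.05  0.04] sg -1
shift [-286.8  -19.   180. ] rot [ 6.0000e-02 -1.7995e+02  1.2000e-01] sg 1
```

Emit:
{"fn": "arm_command", "kwargs": {"motion": "85 -287 -19 180 0 0 0;85 -287 -19 180 0 0 0;85 -287 -19 180 0 0 0;85 -287 -19 180 0 0 0;85 -287 -19 180 0 0 0;85 -287 -19 180 0 0 0;85 -287 -19 180 0 0 0;85 -287 -19 180 0 0 0;85 -287 -19 180 0 0 0;85 -287 -19 180 0 0 0"}}

```text
clock: 2.85
ee_pos: [0.6044, 0.1298, 0.2791]
orientation: [0.529, -0.511, 0.489, -0.468]
ft_force: [0.2, -0.2, -0.3]
width: 0.997
```

```bash
cat >> h.py <<'E'
def tops(c,zlo=.043,zhi=.060,box=(.36,.76,.12,.30),minpx=100):
    P=cloud(c); m=(P[...,2]>zlo)&(P[...,2]<zhi)&(P[...,0]>box[0])&(P[...,0]<box[1])&(P[...,1]>box[2])&(P[...,1]<box[3])
    n,l,st,ce=cv2.connectedComponentsWithStats(m.astype(np.uint8),connectivity=4); res=[]
    for i in range(1,n):
        if st[i,4]<minpx: continue
        q=P[l==i]; (cx,cy),(w,h),a=cv2.minAreaRect((q[:,:2]*1000).astype(np.float32))
        a=(a+45)%90-45
        res.append((ce[i].round(0),int(st[i,4]),q.mean(0).round(4),np.round([cx,cy,w,h,a],1)))
        print(*res[-1])
    return res
E
python3 - <<'E'
from h import *
import pickle
s=env.observe();print(s['ee_pos'],s['joint_pos'].round(2))
w=env.camera('wrist'); pickle.dump(w,open('w1.pkl','wb')); cv2.imwrite('pics/w1.png',w['color'])
tops(w)
E
```

```text
[0.60441865 0.1298106  0.2790525 ] [0.08 0.32 0.51 1.76 0.04 3.14]
[212.  86.] 327 [0.7059 0.2527 0.0542] [706.2 257.6  21.   29.5 -12.8]
[262. 115.] 1172 [0.6836 0.2056 0.0508] [683.4 206.2  32.4  32.   -0.7]
[235. 185.] 1011 [0.6133 0.2314 0.0506] [612.4 232.2  32.4  32.2 -13.1]
[294. 249.] 863 [0.5493 0.1662 0.0505] [547.9 166.6  31.9  32.5 -19.8]
[232. 290.] 806 [0.493  0.234  0.0503] [491.3 234.9  32.3  33.1  17.7]
[253. 340.] 710 [0.43   0.2079 0.0503] [4.283e+02 2.083e+02 3.270e+01 3.190e+01 3.000e-01]
[296. 359.] 366 [0.409  0.1551 0.0499] [406.3 155.3  25.3  26.1   4.5]
```

View pics/w1.png

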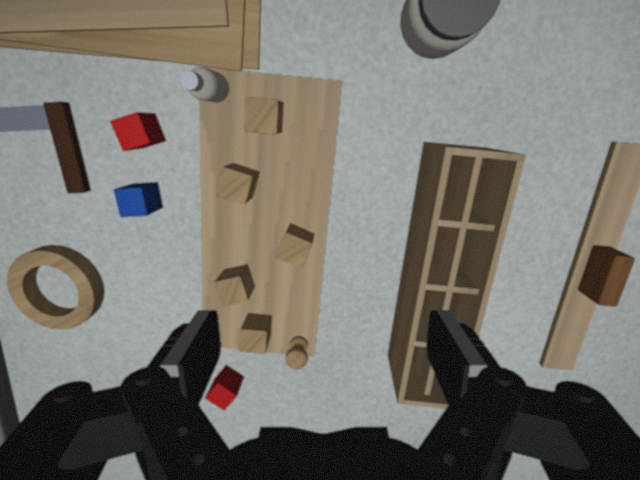

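The wrist view shows the glue bottle (212,86), post (262,115), blocks (235,185), (294,249) and (232,290), post (253,340) and knob (296,359). The last joint has reached its limit in this direction, so I use the half-turned grasp instead.

```bash
python3 - <<'E'
from h import *
plan([.50,.207,.28],[0.005,1])
E
```

```text
shift [-85.5   2.7 -97.6] rot [ 0.21  5.08 -2.3 ] sg -1
shift [-85.5   2.7 -97.6] rot [  -3.51 -174.89   -0.32] sg 1
```

Emit:
{"fn": "arm_command", "kwargs": {"motion": "85 -85 3 -98 -3.5 -174.9 -0.3;85 -85 3 -98 -3.5 -174.9 -0.3;85 -85 3 -98 -3.5 -174.9 -0.3;85 -85 3 -98 -3.5 -174.9 -0.3;85 -85 3 -98 -3.5 -174.9 -0.3;85 -85 3 -98 -3.5 -174.9 -0.3;85 -85 3 -98 -3.5 -174.9 -0.3;85 -85 3 -98 -3.5 -174.9 -0.3;85 -85 3 -98 -3.5 -174.9 -0.3;85 -85 3 -98 -3.5 -174.9 -0.3"}}

```text
clock: 3.9
ee_pos: [0.4989, 0.2057, 0.2803]
orientation: [0.713, -0.701, 0.001, 0.014]
ft_force: [0.2, 0.4, 0.2]
width: 0.997
```

```bash
python3 - <<'E'
from h import *
print(env.observe()['joint_pos'].round(2))
plan([.50,.207,.28],[0.005,1])
E
```

```text
[0.25 0.12 0.28 1.74 0.02 1.81]
shift [1.1 0.3 1.2] rot [ -1.74 -88.66  -0.14] sg 1
shift [1.1 0.3 1.2] rot [ 0.14 91.33 -1.76] sg -1
```

Emit:
{"fn": "arm_command", "kwargs": {"motion": "85 1 0 1 -1.7 -88.7 -0.1;85 1 0 1 -1.7 -88.7 -0.1;85 1 0 1 -1.7 -88.7 -0.1;85 1 0 1 -1.7 -88.7 -0.1;85 1 0 1 -1.7 -88.7 -0.1;85 1 0 1 -1.7 -88.7 -0.1;85 1 0 1 -1.7 -88.7 -0.1;85 1 0 1 -1.7 -88.7 -0.1;85 1 0 1 -1.7 -88.7 -0.1;85 1 0 1 -1.7 -88.7 -0.1"}}

```text
clock: 4.9
ee_pos: [0.4999, 0.2067, 0.2803]
orientation: [0.513, -0.513, -0.486, 0.487]
ft_force: [-1.0, -0.0, -0.5]
width: 0.996
```

Emit:
{"fn": "arm_command", "kwargs": {"motion": "85 0 0 0 0 -2 0;85 0 0 0 0 -2 0;85 0 0 0 0 -2 0"}}

```text
clock: 5.2
ee_pos: [0.5001, 0.2069, 0.2801]
orientation: [0.507, -0.506, -0.493, 0.494]
ft_force: [1.0, 0.3, 0.5]
width: 0.996
```

```bash
python3 - <<'E'
from h import *
import pickle
s=env.observe();print(s['ee_pos'],s['joint_pos'].round(2),rot(s['orientation']).round(3))
w=env.camera('wrist'); pickle.dump(w,open('w2.pkl','wb')); cv2.imwrite('pics/w2.png',w['color'])
tops(w)
for n in ('board','row_top','slot0','slot1','slot2'): print(n,[(np.round(r['xyz'],4).tolist(),round(r['score'],2)) for r in env.landmark_of(n,'wrist')])
E
```

```text
[0.5001345  0.20689858 0.28014732] [0.27 0.11 0.27 1.73 0.   0.29] [[ 0.025 -0.002 -1.   ]
 [ 1.     0.     0.025]
 [ 0.    -1.     0.002]]
[269. 108.] 668 [0.4051 0.1571 0.0504] [405.1 156.6  26.8  27.1  25.1]
[324. 131.] 1115 [0.4271 0.2096 0.0508] [427.7 209.5  31.8  31.9  -1.3]
[351. 194.] 965 [0.4901 0.2355 0.0507] [490.8 235.7  32.2  32.1  17.8]
[288. 247.] 867 [0.5462 0.168  0.0505] [547.5 167.5  31.7  32.5 -20. ]
[349. 299.] 788 [0.6104 0.2331 0.0504] [611.9 233.2  32.   32.7 -13. ]
[327. 352.] 701 [0.6811 0.2072 0.0503] [683.2 207.2  31.5  33.1  -1.6]
[372. 364.] 278 [0.6969 0.2609 0.053 ] [700.9 262.1  18.2  29.3   4.3]
board [([0.5543, 0.2089, 0.0004], 0.86)]
row_top [([0.5573, 0.2096, 0.0519], 0.57)]
slot0 [([0.5595, 0.2113, 0.0122], 0.95), ([0.4969, 0.2129, 0.014], 0.9), ([0.619, 0.2087, 0.0108], 0.81)]
slot1 [([0.5595, 0.2113, 0.0122], 0.95), ([0.4969, 0.2129, 0.014], 0.9), ([0.619, 0.2087, 0.0108], 0.81)]
slot2 [([0.5595, 0.2113, 0.0122], 0.95), ([0.4969, 0.2129, 0.014], 0.9), ([0.619, 0.2087, 0.0108], 0.81)]
```

View pics/w2.png

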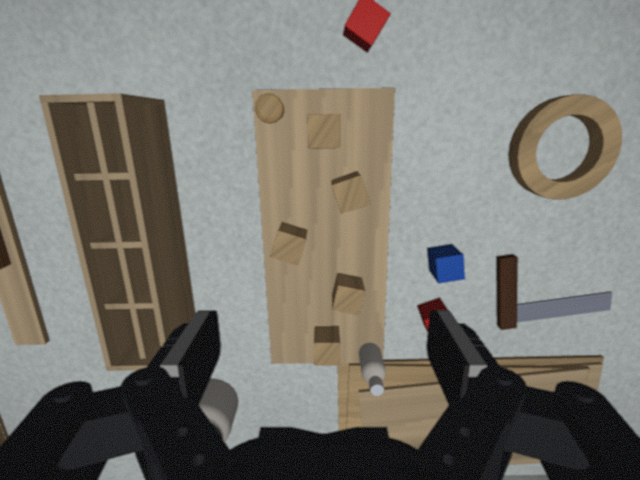

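Posts and blocks from both wrist views agree to about 1 mm. Post spacing reads 255.3 mm against the true 256, and tops read 51 mm against 52. Row middle ≈ (555.6, 207.8) and row yaw ≈ -0.5°. I'll start with the block at (491, 235).

```bash
cat >> h.py <<'E'
def mv(pts,s=None):
    """pts: list of (x,y,z mm, jaw yaw deg); prints shift/rot from the measured pose"""
    s=s or env.observe(); M=rot(s['orientation'])
    for x,y,z,a in pts:
        X=np.array([np.cos(np.radians(a)),np.sin(np.radians(a)),0]);Y=np.array([0,0,-1.]);T=np.stack([X,Y,np.cross(X,Y)],1)
        print((x,y,z,a),np.round(M.T@(np.array([x,y,z])-s['ee_pos']*1000),1),R.from_matrix(M.T@T).as_rotvec(degrees=True).round(2))
E
python3 - <<'E'
from h import *
mv([(491,235.3,100,107.8),(491,235.3,17,107.8),(491.6,208.4,17,89.5)])
E
```

```text
(491, 235.3, 100, 107.8) [ 28.  179.9   9.7] [ -0.14 -19.16   0.02]
(491, 235.3, 17, 107.8) [ 28.  262.9   9.5] [ -0.14 -19.16   0.02]
(491.6, 208.4, 17, 89.5) [  1.1 262.9   8.2] [-0.14 -0.86 -0.  ]
```

Emit:
{"fn": "arm_command", "kwargs": {"motion": "56 28 180 9.7 -0.1 -19.2 0;56 28 180 9.7 -0.1 -19.2 0;56 28 180 9.7 -0.1 -19.2 0;56 28 180 9.7 -0.1 -19.2 0;56 28 180 9.7 -0.1 -19.2 0;56 28 180 9.7 -0.1 -19.2 0;56 28 222 9.6 -0.1 -19.2 0;56 28 263 9.5 -0.1 -19.2 0;56 28 263 9.5 -0.1 -19.2 0"}}

```text
clock: 6.4
ee_pos: [0.4885, 0.2342, 0.0142]
orientation: [0.418, -0.415, -0.569, 0.573]
ft_force: [-0.3, -0.1, -0.2]
width: 0.66
```

```bash
python3 - <<'E'
from h import *
import pickle
s=env.observe();print(s['ee_pos'],s['ft_force'],s['width'])
w=env.camera('wrist'); cv2.imwrite('pics/w3.png',w['color'])
mv([(491,235.3,17,107.8),(491.6,208.4,17,89.5)])
E
```

```text
[0.48845433 0.23416258 0.01420304] [-0.30182864 -0.05763469 -0.22361942] 0.6600534282627611
(491, 235.3, 17, 107.8) [ 0.2  0.  -0.7] [-0.17  0.03  0.02]
(491.6, 208.4, 17, 89.5) [-25.6   0.1   7. ] [-1.700e-01  1.833e+01 -1.000e-02]
```

View pics/w3.png

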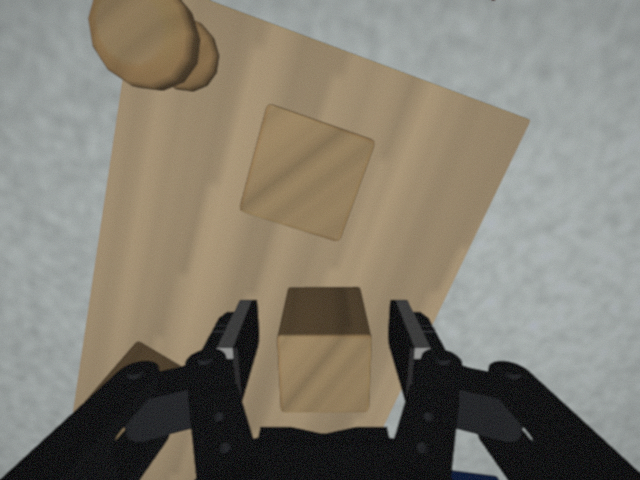

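The block sits squarely between the pads at about (325,370). Now I close.

Emit:
{"fn": "arm_command", "kwargs": {"motion": "20 0 0 0 0 0 0;20 0 0 0 0 0 0;20 0 0 0 0 0 0;20 0 0 0 0 0 0;20 0 0 0 0 0 0;20 0 0 0 0 0 0"}}

```text
clock: 7.05
ee_pos: [0.4947, 0.2365, 0.0214]
orientation: [-0.415, 0.418, 0.574, -0.569]
ft_force: [1.2, -0.8, 7.0]
width: 0.369
```

Emit:
{"fn": "arm_command", "kwargs": {"motion": "20 -10 0 3 0 8 0;20 -25.6 0 7 0 18.3 0;20 -25.6 0 7 0 18.3 0;20 -25.6 0 7 0 18.3 0;20 -25.6 0 7 0 18.3 0;20 -25.6 0 7 0 18.3 0;20 -25.6 0 7 0 18.3 0"}}

```text
clock: 7.75
ee_pos: [0.4959, 0.2092, 0.0214]
orientation: [-0.5, 0.504, 0.5, -0.496]
ft_force: [-0.2, -1.5, 7.4]
width: 0.366
```

```bash
python3 - <<'E'
from h import *
mv([(491.6,208.4,17,89.5)])
w=env.camera('wrist'); cv2.imwrite('pics/w4.png',w['color'])
E
```

```text
(491.6, 208.4, 17, 89.5) [-0.9  4.4  4.3] [0.43 0.03 0.06]
```

View pics/w4.png

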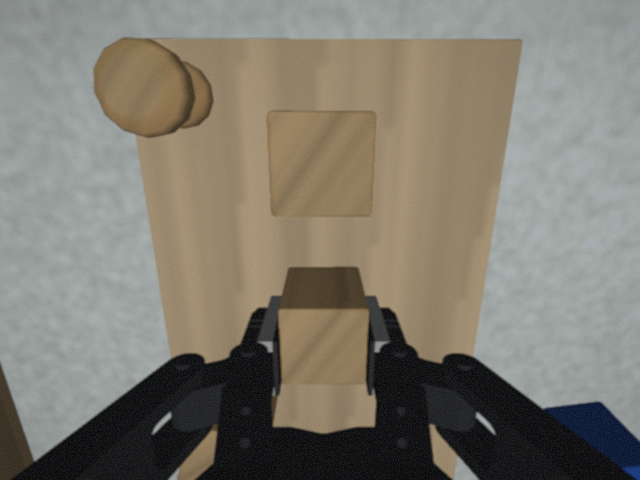

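Closing the fingers pressed the block down with about 7 N, so the compliant arm rode up 4 mm. I'll unload by raising the commanded pose.

Emit:
{"fn": "arm_command", "kwargs": {"motion": "20 0 -2 0 0 0 0;20 0 -4.5 0 0 0 0;20 0 -4.5 0 0 0 0;20 0 -4.5 0 0 0 0"}}

```text
clock: 8.2
ee_pos: [0.4922, 0.209, 0.0215]
orientation: [0.502, -0.502, -0.498, 0.498]
ft_force: [-0.1, 0.2, 1.1]
width: 0.364
```

```bash
python3 - <<'E'
from h import *
s=env.observe();print(s['ee_pos'],s['ft_force'])
mv([(491.6,208.4,21.5,89.5)])
E
```

```text
[0.49216928 0.20899802 0.02151624] [-0.07986754  0.21936855  1.10502069]
(491.6, 208.4, 21.5, 89.5) [-0.6  0.   0.6] [-0.04  0.06  0.02]
```

```bash
python3 - <<'E'
from h import *
w=env.camera('wrist'); cv2.imwrite('pics/w5.png',w['color'])
tops(w)
P=cloud(w)
# row-wise: front (low-x) face top edge of the block in the centre column
for v in range(255,400,8): print(v,P[v,325].round(4))
E
```

```text
[146. 100.] 7249 [0.4048 0.1583 0.0504] [404.9 156.1  27.7  27.3  32.1]
[322. 174.] 10632 [0.4265 0.2088 0.0508] [ 4.274e+02  2.089e+02  3.220e+01  3.190e+01 -4.000e-01]
[323. 342.] 9721 [0.4858 0.2088 0.0512] [488.3 208.8  58.5  32.9  -0.7]
[201. 457.] 955 [0.5399 0.1586 0.0505] [541.7 158.    9.4  29.3 -38.4]
255 [0.4678 0.2097 0.0105]
263 [0.4716 0.2097 0.0106]
271 [0.4723 0.2097 0.0182]
279 [0.4725 0.2096 0.0261]
287 [0.4725 0.2096 0.0337]
295 [0.4727 0.2095 0.0402]
303 [0.4721 0.2095 0.0477]
311 [0.4736 0.2095 0.0506]
319 [0.4764 0.2094 0.0513]
327 [0.4798 0.2094 0.0508]
335 [0.4824 0.2094 0.0519]
343 [0.4864 0.2094 0.0508]
351 [0.4892 0.2094 0.0515]
359 [0.4929 0.2093 0.0511]
367 [0.4961 0.2093 0.0515]
375 [0.5002 0.2093 0.0508]
383 [0.5044 0.2093 0.0499]
391 [0.5416 0.2093 0.011 ]
399 [0.5469 0.2093 0.0106]
```

```bash
python3 - <<'E'
from h import *
w=env.camera('wrist'); P=cloud(w)
def ext(v,z0,z1):
    row=P[v]; m=(abs(row[:,2]-.051)<.002); 
    idx=np.flatnonzero(m); runs=np.split(idx,np.flatnonzero(np.diff(idx)>1)+1)
    for r in runs:
        if len(r)>20: print(v,r[0],r[-1],row[r[0]].round(4),row[r[-1]].round(4),'mid',(row[r[0],1]+row[r[-1],1])/2)
for v in (140,160,180,200,314,318,322,340,370,380): ext(v,0,0)
cv2.imwrite('pics/w6.png',cv2.resize(w['color'][240:420,220:430],None,fx=3,fy=3))
E
```

```text
140 270 375 [0.4162 0.1933 0.0499] [0.4164 0.2248 0.0501] mid 0.20901508699507743
160 271 374 [0.4219 0.1935 0.0517] [0.4223 0.2247 0.0497] mid 0.20912150687080583
180 272 303 [0.4278 0.1935 0.0518] [0.4281 0.2029 0.0506] mid 0.1982186400711862
180 305 373 [0.4283 0.2035 0.0496] [0.4284 0.2246 0.0501] mid 0.21403950732328264
200 272 372 [0.4345 0.1929 0.0495] [0.4346 0.2245 0.0504] mid 0.2086653823305919
314 278 368 [0.4751 0.1929 0.0498] [0.4752 0.2245 0.05  ] mid 0.20873260707859073
318 279 368 [0.4764 0.1933 0.0503] [0.477  0.2246 0.0497] mid 0.20895467040625965
322 279 368 [0.477  0.1934 0.0519] [0.4786 0.2247 0.0496] mid 0.2090652257745167
340 279 367 [0.4838 0.1932 0.0526] [0.4856 0.2245 0.0502] mid 0.2088471659547935
370 281 361 [0.4975 0.1932 0.0512] [0.4978 0.2225 0.0511] mid 0.20786118027270145
380 281 366 [0.5006 0.1932 0.0527] [0.5014 0.2244 0.0522] mid 0.2087851538670109
```

View pics/w6.png

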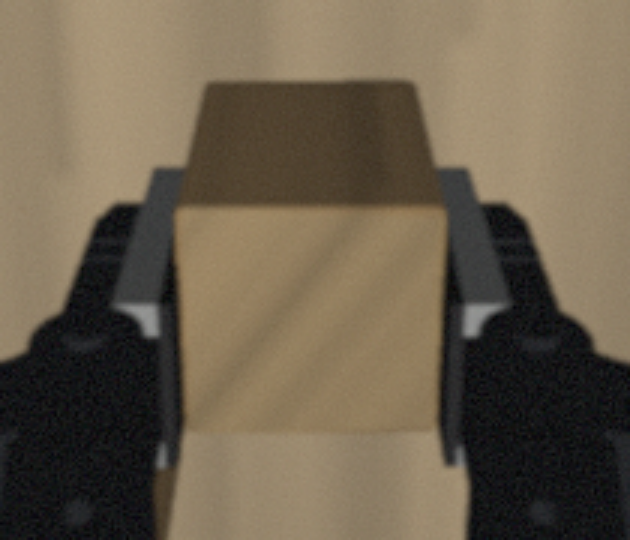

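The gripped block measures 61.1 mm from the near post and 0.5 mm off the line. I'll correct by +2.9 mm in x and -0.5 mm in y, release and rise.

Emit:
{"fn": "arm_command", "kwargs": {"motion": "20 -0.5 0 -2.9 0 0 0;20 -0.5 0 -2.9 0 0 0;20 -0.5 0 -2.9 0 0 0;56 -0.5 0 -2.9 0 0 0;56 -0.5 0 -2.9 0 0 0;56 -0.5 0 -2.9 0 0 0;56 -0.5 -40 -2.9 0 0 0;56 -0.5 -80 -2.9 0 0 0;56 -0.5 -80 -2.9 0 0 0"}}

```text
clock: 9.2
ee_pos: [0.4997, 0.2095, 0.1081]
orientation: [-0.5, 0.504, 0.502, -0.494]
ft_force: [1.2, -0.4, 0.6]
width: 0.656
```

```bash
python3 - <<'E'
from h import *
w=env.camera('wrist'); cv2.imwrite('pics/w7.png',w['color'])
tops(w)
mv([(547.7,167,100,70),(547.7,167,22,70),(555.6,207.8,22,89.5)])
E
```

```text
[219.  93.] 2419 [0.405  0.1575 0.0504] [405.1 156.3  26.9  27.2  39.3]
[321. 137.] 3792 [0.4269 0.2091 0.0508] [427.4 209.1  32.   31.7  -0.5]
[321. 249.] 2942 [0.4898 0.2085 0.0506] [491.1 208.3  32.8  31.8   0.8]
[270. 333.] 1180 [0.5463 0.1759 0.0501] [549.6 172.6  20.5  33.3 -19.1]
[357. 409.] 1852 [0.6069 0.2322 0.0499] [611.4 232.9  32.3  32.3 -12.7]
(547.7, 167, 100, 70) [-41.7   5.6 -49.8] [ 0.39 19.55  0.21]
(547.7, 167, 22, 70) [-41.9  83.6 -49.2] [ 0.39 19.55  0.21]
(555.6, 207.8, 22, 89.5) [ -1.   83.7 -56.8] [0.42 0.05 0.14]
```

```bash
cat >> h.py <<'E'
def cmd(x,y,z,a):
    X=np.array([np.cos(np.radians(a)),np.sin(np.radians(a)),0]);Y=np.array([0,0,-1.]);T=np.stack([X,Y,np.cross(X,Y)],1)
    q=R.from_matrix(T).as_quat(); return dict(ee_pos=np.array([x,y,z])/1000,orientation=[q[3],q[0],q[1],q[2]])
E
python3 - <<'E'
from h import *
s=env.observe();print(s['ee_pos'],rot(s['orientation']).round(3))
mv([(547.7,167,101.5,70),(547.7,167,22,70),(555.6,207.8,22,89.5)],cmd(494.5,207.9,101.5,89.5))
E
```

```text
[0.49817529 0.20909552 0.10531317] [[ 0.008  0.007 -1.   ]
 [ 1.     0.002  0.008]
 [ 0.002 -1.    -0.007]]
(547.7, 167, 101.5, 70) [-40.4   0.  -53.6] [ 0.  19.5  0. ]
(547.7, 167, 22, 70) [-40.4  79.5 -53.6] [ 0.  19.5  0. ]
(555.6, 207.8, 22, 89.5) [  0.4  79.5 -61.1] [ 0. -0.  0.]
```

Emit:
{"fn": "arm_command", "kwargs": {"motion": "48 -20 0 -27 0 8 0;48 -40.4 0 -53.6 0 16 0;48 -40.4 0 -53.6 0 19.5 0;48 -40.4 0 -53.6 0 19.5 0;48 -40.4 0 -53.6 0 19.5 0;48 -40.4 40 -53.6 0 19.5 0;48 -40.4 79.5 -53.6 0 19.5 0;48 -40.4 79.5 -53.6 0 19.5 0;48 -40.4 79.5 -53.6 0 19.5 0;48 -40.4 79.5 -53.6 0 19.5 0"}}

```text
clock: 10.25
ee_pos: [0.5498, 0.1682, 0.0242]
orientation: [-0.579, 0.579, 0.407, -0.405]
ft_force: [-0.2, 0.6, 0.4]
width: 0.562
```

```bash
python3 - <<'E'
from h import *
s=env.observe();print(s['ee_pos'],s['ft_force'],s['width'])
w=env.camera('wrist'); cv2.imwrite('pics/w8.png',w['color'])
mv([(555.6,207.8,22,89.5)],cmd(547.7,167,22,70))
tops(w)
P=cloud(w)
u=321
for v in range(290,400,10): print(v,P[v,u].round(4))
E
```

```text
[0.54984604 0.16817583 0.02422761] [-0.15947967  0.62744284  0.40096195] 0.5615062208420513
(555.6, 207.8, 22, 89.5) [41.   0.   6.5] [  0.  -19.5   0. ]
[298.   7.] 835 [0.4426 0.1989 0.0486] [443.2 201.6  19.3   4.7 -15.7]
[381. 160.] 10519 [0.4905 0.2083 0.0508] [4.916e+02 2.083e+02 3.230e+01 3.230e+01 1.000e-01]
[319. 341.] 7065 [0.5451 0.1678 0.0503] [547.3 167.   32.2  32.9 -19.6]
[246. 339.] 1275 [0.5343 0.1437 0.0518] [538.7 144.6  23.   14.   17.2]
[401. 339.] 1266 [0.5533 0.1962 0.0517] [556.  192.7  14.2  23.   32.7]
[555. 394.] 591 [0.6007 0.2469 0.0485] [601.9 248.   15.5   7.1  33.6]
290 [0.5328 0.1729 0.0351]
300 [0.5335 0.1727 0.0421]
310 [0.5335 0.1727 0.0496]
320 [0.5367 0.1716 0.0509]
330 [0.5398 0.1704 0.0521]
340 [0.5448 0.1686 0.0503]
350 [0.5482 0.1674 0.0513]
360 [0.5527 0.1657 0.0508]
370 [0.5575 0.164  0.05  ]
380 [0.5605 0.1629 0.0516]
390 [0.5979 0.1492 0.0106]
```

View pics/w8.png

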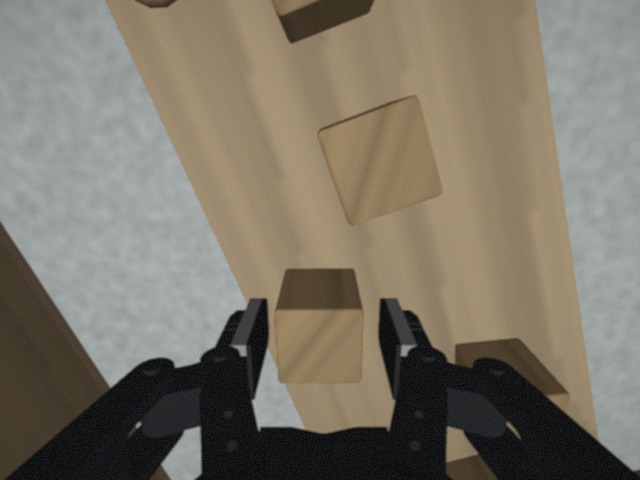

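The block is centred between the pads. Closing now.

Emit:
{"fn": "arm_command", "kwargs": {"motion": "20 0 0 0 0 0 0;20 0 0 0 0 0 0;20 0 0 0 0 0 0;20 0 0 0 0 0 0;20 0 0 0 0 0 0"}}

```text
clock: 10.8
ee_pos: [0.5506, 0.168, 0.0247]
orientation: [-0.578, 0.58, 0.407, -0.404]
ft_force: [-0.7, -0.3, 6.5]
width: 0.361
```

Emit:
{"fn": "arm_command", "kwargs": {"motion": "20 0 -3 0 0 0 0;20 0 -3 0 0 0 0;20 14 -3 1 0 -7 0;20 28 -3 2.5 0 -14 0;20 42 -3 3.8 0 -19.5 0;20 42 -3 3.8 0 -19.5 0;20 42 -3 3.8 0 -19.5 0;20 42 -3 3.8 0 -19.5 0"}}

```text
clock: 11.6
ee_pos: [0.559, 0.2081, 0.0248]
orientation: [0.503, -0.502, -0.498, 0.498]
ft_force: [0.5, -0.3, 1.2]
width: 0.363
```

```bash
cat >> h.py <<'E'
def held(w):
    """held block: front-face x at a few columns; y mid from top extents"""
    P=cloud(w); xs=[]
    for u in (300,310,320,330,340,350):
        col=P[230:400,u]; m=(col[:,2]>.020)&(col[:,2]<.045); m&=np.arange(230,400)<330
        xs.append((np.median(col[m,0]),np.median(col[m,1])))
    xs=np.array(xs); p=np.polyfit(xs[:,1],xs[:,0],1)
    ys=[]
    for v in range(314,350,2):
        row=P[v]; idx=np.flatnonzero((abs(row[:,2]-.051)<.003)&(np.arange(640)>230)&(np.arange(640)<420))
        r=max(np.split(idx,np.flatnonzero(np.diff(idx)>1)+1),key=len)
        if len(r)>70: ys.append((row[r[0],1]+row[r[-1],1])/2)
    print('front x',xs[:,0].round(4),'centre x',(np.median(xs[:,0])+.016).round(4),'tilt deg',np.degrees(-p[0]).round(2),'ymid',np.median(ys).round(4),len(ys))
E
python3 - <<'E'
from h import *
s=env.observe();print(s['ee_pos'],s['ft_force'],s['width'],rot(s['orientation'])[:,0])
w=env.camera('wrist'); cv2.imwrite('pics/w9.png',w['color'])
tops(w);held(w)
E
```

```text
[0.55897176 0.20806329 0.02477483] [ 0.52027961 -0.26346148  1.2255966 ] 0.3630554719274575 [9.30176889e-03 9.99956636e-01 4.50811899e-04]
[323. 164.] 10280 [0.4906 0.2083 0.0508] [ 4.915e+02  2.082e+02  3.220e+01  3.230e+01 -3.000e-01]
[324. 338.] 8810 [0.5534 0.208  0.0508] [556.5 208.1  33.1  58.8   1.1]
[363. 419.] 361 [0.5946 0.2237 0.0469] [595.7 222.6   6.7  12.5  30.1]
front x [0.5408 0.5408 0.5409 0.5409 0.5409 0.541 ] centre x 0.5569 tilt deg -0.63 ymid 0.208 14
```

View pics/w9.png

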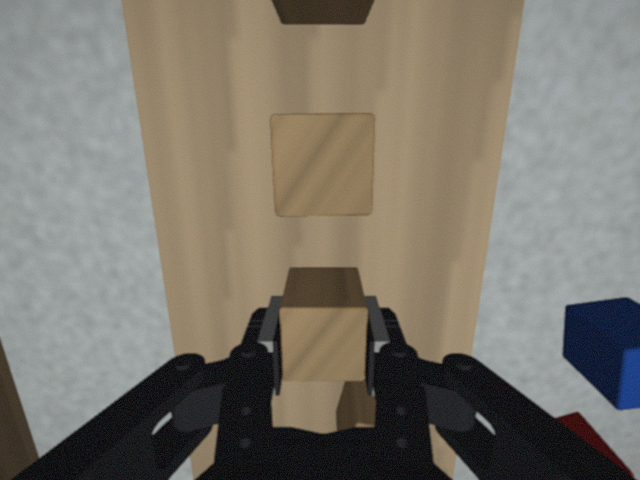

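Block 0 is at (491.5, 208.2). The held block is at 556.9 and should be at about 555.6, so I correct by -1.3 mm, release and rise.

Emit:
{"fn": "arm_command", "kwargs": {"motion": "20 -0.1 0 1.3 0 0 0;20 -0.1 0 1.3 0 0 0;20 -0.1 0 1.3 0 0 0;50 -0.1 0 1.3 0 0 0;50 -0.1 0 1.3 0 0 0;50 -0.1 0 1.3 0 0 0;50 -0.1 -40 1.3 0 0 0;50 -0.1 -80 1.3 0 0 0;50 -0.1 -80 1.3 0 0 0;50 -0.1 -80 1.3 0 0 0"}}

```text
clock: 12.65
ee_pos: [0.5592, 0.2086, 0.1068]
orientation: [-0.501, 0.502, 0.499, -0.497]
ft_force: [-0.6, -0.7, -0.1]
width: 0.588
```

```bash
python3 - <<'E'
from h import *
s=env.observe();print(s['ee_pos'])
w=env.camera('wrist'); cv2.imwrite('pics/w10.png',w['color'])
tops(w)
mv([(612,232.9,105,77),(612,232.9,22,77)],cmd(557.2,207.7,105,89.5))
mv([(622.5,207.2,25,89.5)],cmd(612,232.9,22,77))
E
```

```text
[0.5592145  0.20864165 0.1068008 ]
[322.  24.] 3253 [0.4341 0.209  0.0505] [433.6 208.9  32.   20.3  -0.8]
[322. 146.] 3729 [0.4908 0.2084 0.0508] [4.915e+02 2.084e+02 3.210e+01 3.200e+01 1.000e-01]
[322. 258.] 2973 [0.5538 0.2076 0.0505] [ 5.552e+02  2.076e+02  3.200e+01  3.260e+01 -5.000e-01]
[359. 341.] 2231 [0.6104 0.2307 0.0503] [612.  232.7  32.   33.  -12.9]
[322. 418.] 1149 [0.6722 0.2068 0.0495] [675.1 206.7  32.   18.1  -1.9]
(612, 232.9, 105, 77) [ 25.7   0.  -54.6] [ 0.  12.5  0. ]
(612, 232.9, 22, 77) [ 25.7  83.  -54.6] [ 0.  12.5  0. ]
(622.5, 207.2, 25, 89.5) [-22.7  -3.  -16. ] [  0.  -12.5   0. ]
```

Emit:
{"fn": "arm_command", "kwargs": {"motion": "48 25.7 0 -54.6 0 12.5 0;48 25.7 0 -54.6 0 12.5 0;48 25.7 0 -54.6 0 12.5 0;48 25.7 0 -54.6 0 12.5 0;48 25.7 41 -54.6 0 12.5 0;48 25.7 83 -54.6 0 12.5 0;48 25.7 83 -54.6 0 12.5 0;48 25.7 83 -54.6 0 12.5 0;48 25.7 83 -54.6 0 12.5 0"}}

```text
clock: 13.6
ee_pos: [0.6143, 0.234, 0.0252]
orientation: [-0.553, 0.554, 0.442, -0.439]
ft_force: [0.8, -0.7, 0.1]
width: 0.568
```

```bash
python3 - <<'E'
from h import *
s=env.observe();print(s['ee_pos'],s['ft_force'])
w=env.camera('wrist'); cv2.imwrite('pics/w11.png',w['color'])
tops(w)
E
```

```text
[0.61428574 0.23395314 0.02518293] [ 0.8182092  -0.74884028  0.09461583]
[145.  31.] 7671 [0.5005 0.2081 0.0502] [498.7 208.3  32.8  18.8  -1.2]
[208. 212.] 9546 [0.5544 0.2086 0.0505] [ 5.556e+02  2.074e+02  3.270e+01  3.230e+01 -4.000e-01]
[320. 340.] 7012 [0.6098 0.2332 0.0503] [612.3 232.7  32.2  33.4 -13.3]
[246. 337.] 1274 [0.6016 0.2077 0.0518] [606.5 209.2  23.5  14.4  23.1]
[401. 337.] 1273 [0.6142 0.2624 0.0518] [620.4 263.7  14.1  23.6 -12.8]
```

View pics/w11.png

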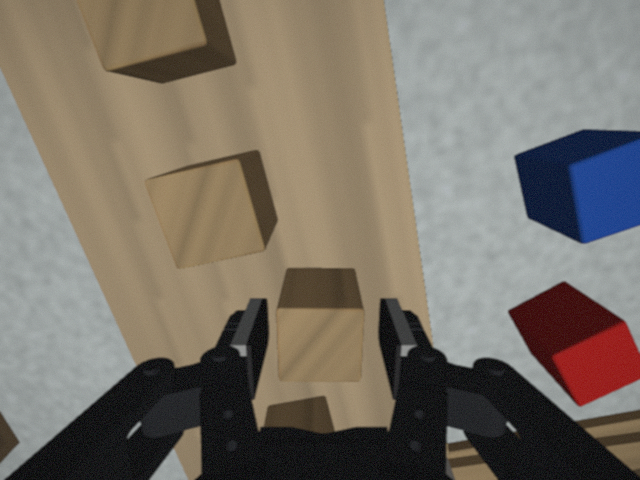

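The third block is centred between the pads. I'll close on it and slide it to slot 2.

Emit:
{"fn": "arm_command", "kwargs": {"motion": "20 0 0 0 0 0 0;20 0 0 0 0 0 0;20 0 0 0 0 0 0;20 0 0 0 0 0 0;20 0 0 0 0 0 0"}}

```text
clock: 14.15
ee_pos: [0.615, 0.2341, 0.0254]
orientation: [-0.552, 0.554, 0.442, -0.439]
ft_force: [-0.2, -0.5, 5.9]
width: 0.363
```

Emit:
{"fn": "arm_command", "kwargs": {"motion": "20 0 -3 0 0 0 0;20 0 -3 0 0 0 0;20 -8 -3 -5.5 0 -4.5 0;20 -16 -3 -11 0 -9 0;20 -22.7 -3 -15 0 -12.5 0;20 -22.7 -3 -15 0 -12.5 0;20 -22.7 -3 -15 0 -12.5 0;20 -22.7 -3 -15 0 -12.5 0"}}

```text
clock: 14.95
ee_pos: [0.6228, 0.2075, 0.0254]
orientation: [-0.502, 0.503, 0.498, -0.498]
ft_force: [0.6, -2.8, 3.8]
width: 0.365
```

```bash
python3 - <<'E'
from h import *
s=env.observe();print(s['ee_pos'],s['ft_force'],rot(s['orientation'])[:,0])
w=env.camera('wrist'); cv2.imwrite('pics/w12.png',w['color'])
tops(w);held(w)
E
```

```text
[0.62277253 0.2074787  0.02540598] [ 0.58839202 -2.84725632  3.75402789] [ 0.00901416  0.99995859 -0.00125423]
[322. 164.] 10123 [0.5545 0.2074 0.0508] [5.553e+02 2.074e+02 3.170e+01 3.230e+01 3.000e-01]
[323. 337.] 8755 [0.6172 0.2074 0.0508] [6.201e+02 2.075e+02 3.300e+01 5.860e+01 5.000e-01]
[323. 429.] 135 [0.6673 0.2069 0.044 ] [667.7 206.8   2.7  17.2   1.1]
[456. 475.] 137 [0.6934 0.2665 0.0447] [694.  267.3  14.1   2.9 -20.2]
front x [0.6046 0.6046 0.6046 0.6049 0.6047 0.6048] centre x 0.6207 tilt deg -0.8 ymid 0.2074 15
```

Emit:
{"fn": "arm_command", "kwargs": {"motion": "20 0 -0.5 1.1 0 0 0;20 0 -0.5 1.1 0 0 0;20 0 -0.5 1.1 0 0 0;50 0 -0.5 1.1 0 0 0;50 0 -0.5 1.1 0 0 0;50 0 -0.5 1.1 0 0 0;50 0 -40 1.1 0 0 0;50 0 -80 1.1 0 0 0;50 0 -120 40 0 0 0;50 0 -155 80 0 0 0"}}

```text
clock: 16.0
ee_pos: [0.5486, 0.2085, 0.1746]
orientation: [0.503, -0.502, -0.498, 0.498]
ft_force: [0.1, 0.9, 1.2]
width: 0.58
```

Emit:
{"fn": "arm_command", "kwargs": {"motion": "50 0 0 20 0 0 0;50 0 0 20 0 0 0;50 0 0 20 0 0 0;50 0 0 20 0 0 0"}}

```text
clock: 16.4
ee_pos: [0.5291, 0.2085, 0.1725]
orientation: [0.503, -0.501, -0.497, 0.499]
ft_force: [-0.5, 0.5, -0.2]
width: 0.585
```

```bash
python3 - <<'E'
from h import *
import pickle
s=env.observe();print(s['ee_pos'],s['ft_force'],rot(s['orientation']).round(4))
w=env.camera('wrist'); cv2.imwrite('pics/w13.png',w['color']); pickle.dump(w,open('w13.pkl','wb'))
tops(w)
c=env.camera('top'); cv2.imwrite('pics/t2.png',c['color']); tops(c,minpx=40)
E
```

```text
[0.52910423 0.2085276  0.17245065] [-0.46312866  0.51571307 -0.2490831 ] [[ 8.0e-03 -2.4e-03 -1.0e+00]
 [ 1.0e+00 -2.0e-04  8.0e-03]
 [-2.0e-04 -1.0e+00  2.4e-03]]
[243.  54.] 1507 [0.4058 0.1572 0.0504] [405.3 156.4  26.8  26.9   2.4]
[323.  89.] 2440 [0.4274 0.2092 0.0507] [427.6 209.2  31.9  32.   -0.7]
[323. 184.] 1943 [0.4907 0.2085 0.0507] [ 4.914e+02  2.086e+02  3.200e+01  3.220e+01 -2.000e-01]
[323. 264.] 1630 [0.5536 0.2079 0.0505] [5.549e+02 2.079e+02 3.200e+01 3.190e+01 2.000e-01]
[324. 334.] 1393 [0.6162 0.2088 0.0504] [617.9 209.   31.4  32.2  -0.7]
[323. 396.] 1216 [0.68   0.2068 0.0501] [ 6.825e+02  2.066e+02  3.170e+01  3.250e+01 -2.000e-01]
[380. 412.] 464 [0.6959 0.2584 0.0523] [697.6 258.6  10.8  27.5  23.6]
[238. 202.] 129 [0.6845 0.2055 0.0516] [684.6 205.9  31.9  31.1   0. ]
[238. 224.] 130 [0.6207 0.2072 0.0512] [620.  208.1  32.5  32.1   1.4]
[238. 268.] 116 [0.4946 0.2054 0.0516] [493.9 206.4  32.5  29.4   6.2]
[256. 300.] 74 [0.407  0.1555 0.0519] [407.6 155.   25.2  24.8   1.8]
```

View pics/w13.png

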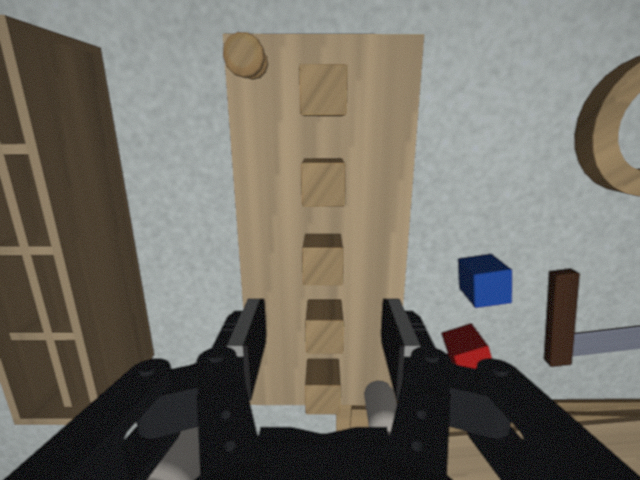

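Block 2 (third) sits about 1.6 mm off the line and 0.9 mm short; the others are within about 0.3 mm. I'll re-grip it and mend that.

```bash
python3 - <<'E'
from h import *
s=env.observe();print(s['ee_pos'])
mv([(618.5,209,105,89.5),(618.5,209,25,89.5)])
E
```

```text
[0.52916681 0.20843364 0.17240318]
(618.5, 209, 105, 89.5) [  1.3  67.2 -89.5] [-0.16  0.03 -0.02]
(618.5, 209, 25, 89.5) [  1.4 147.2 -89.7] [-0.16  0.03 -0.02]
```

Emit:
{"fn": "arm_command", "kwargs": {"motion": "48 1.3 35 -45 0 0 0;48 1.3 67 -89.5 0 0 0;48 1.3 67 -89.5 0 0 0;48 1.3 67 -89.5 0 0 0;48 1.3 110 -89.5 0 0 0;48 1.3 147 -89.5 0 0 0;48 1.3 147 -89.5 0 0 0;48 1.3 147 -89.5 0 0 0;48 1.3 147 -89.5 0 0 0"}}

```text
clock: 17.4
ee_pos: [0.6203, 0.2101, 0.0309]
orientation: [-0.501, 0.503, 0.5, -0.497]
ft_force: [-0.1, 0.6, 0.5]
width: 0.564
```

Emit:
{"fn": "arm_command", "kwargs": {"motion": "20 0 0 0 0 0 0;20 0 0 0 0 0 0;20 0 0 0 0 0 0;20 0 0 0 0 0 0;20 0 -2.5 0 0 0 0;20 0 -2.5 0 0 0 0;20 0 -2.5 0 0 0 0"}}

```text
clock: 18.1
ee_pos: [0.6192, 0.2096, 0.031]
orientation: [-0.502, 0.502, 0.499, -0.497]
ft_force: [-0.3, -0.9, 5.7]
width: 0.362
```

```bash
python3 - <<'E'
from h import *
s=env.observe();print(s['ee_pos'],s['ft_force'],rot(s['orientation'])[:,0])
w=env.camera('wrist'); cv2.imwrite('pics/w14.png',w['color'])
tops(w);held(w)
E
```

```text
[0.61917691 0.20958775 0.03100959] [-0.32331304 -0.87127584  5.67171226] [7.70105770e-03 9.99970017e-01 8.12257923e-04]
[316.   9.] 1967 [0.5065 0.2081 0.0493] [506.2 208.1  32.    4.1  -0.7]
[316. 173.] 9069 [0.5544 0.2074 0.0507] [ 5.556e+02  2.074e+02  3.220e+01  3.240e+01 -2.000e-01]
[323. 329.] 8146 [0.6138 0.2094 0.0509] [ 6.170e+02  2.095e+02  5.810e+01  3.280e+01 -3.000e-01]
[321. 427.] 376 [0.6674 0.2081 0.0448] [667.5 206.4   2.8  31.    0.9]
[451. 472.] 165 [0.6942 0.2685 0.0454] [695.2 269.7  14.7   3.3 -32.4]
front x [0.6013 0.6014 0.6013 0.6014 0.6013 0.6015] centre x 0.6173 tilt deg -0.32 ymid 0.2094 12
```

Emit:
{"fn": "arm_command", "kwargs": {"motion": "20 0 -2.5 0 0 0 0;20 -2.1 -2.5 -2.2 0 0 0;20 -2.1 -2.5 -2.2 0 0 0;20 -2.1 -2.5 -2.2 0 0 0;20 -2.1 -2.5 -2.2 0 0 0"}}

```text
clock: 18.65
ee_pos: [0.6201, 0.2071, 0.0312]
orientation: [0.502, -0.501, -0.498, 0.498]
ft_force: [-0.7, 1.1, -0.4]
width: 0.36
```

```bash
python3 - <<'E'
from h import *
s=env.observe();print(s['ee_pos'],s['ft_force'],rot(s['orientation'])[:,0])
w=env.camera('wrist'); cv2.imwrite('pics/w15.png',w['color'])
tops(w);held(w)
E
```

```text
[0.62010767 0.20713502 0.03120442] [-0.74473928  1.13103799 -0.39834476] [7.87478725e-03 9.99968982e-01 1.52594247e-04]
[324.   7.] 1602 [0.5068 0.2081 0.0489] [5.065e+02 2.083e+02 2.800e+00 3.170e+01 2.000e-01]
[323. 170.] 9073 [0.5545 0.2074 0.0508] [ 5.553e+02  2.074e+02  3.220e+01  3.160e+01 -4.000e-01]
[323. 329.] 8143 [0.6149 0.207  0.051 ] [618.  206.8  58.2  32.6  -0.8]
[323. 426.] 501 [0.6674 0.2065 0.0453] [ 6.675e+02  2.064e+02  3.140e+01  2.900e+00 -6.000e-01]
[453. 472.] 289 [0.6937 0.2668 0.0462] [695.5 268.9  18.7   4.  -29.8]
front x [0.6021 0.6022 0.6023 0.6022 0.6024 0.6024] centre x 0.6183 tilt deg -0.71 ymid 0.207 13
```

Emit:
{"fn": "arm_command", "kwargs": {"motion": "20 0.2 0.3 -1.1 0 0 0;20 0.2 0.3 -1.1 0 0 0;20 0.2 0.3 -1.1 0 0 0;35 0.2 0.3 -1.1 0 0 0;50 0.2 0.3 -1.1 0 0 0;50 0.2 0.3 -1.1 0 0 0;50 0.2 0.3 -1.1 0 0 0;50 0.2 -40 -1.1 0 0 0;50 0.2 -80 -1.1 0 0 0"}}

```text
clock: 19.6
ee_pos: [0.6198, 0.207, 0.1102]
orientation: [0.503, -0.501, -0.496, 0.5]
ft_force: [0.9, 0.1, 0.8]
width: 0.586
```

Emit:
{"fn": "arm_command", "kwargs": {"motion": "50 0 -40 45 0 0 0;50 0 -75 90 0 0 0;50 0 -75 90 0 0 0;50 0 -75 90 0 0 0;50 0 -75 90 0 0 0"}}

```text
clock: 20.1
ee_pos: [0.5322, 0.2082, 0.187]
orientation: [-0.502, 0.502, 0.498, -0.498]
ft_force: [-0.1, 0.3, -0.4]
width: 0.591
```

```bash
python3 - <<'E'
from h import *
import pickle
s=env.observe();print(s['ee_pos'],s['joint_pos'].round(2))
w=env.camera('wrist'); cv2.imwrite('pics/w16.png',w['color']); pickle.dump(w,open('w16.pkl','wb'))
r=tops(w)
# average of 2
E
```

```text
[0.53220309 0.20819191 0.18700346] [0.26 0.16 0.14 1.54 0.   0.26]
[248.  52.] 1358 [0.4057 0.1572 0.0505] [405.3 156.2  26.8  27.1   4. ]
[324.  86.] 2201 [0.4274 0.2092 0.0508] [ 4.277e+02  2.092e+02  3.200e+01  3.150e+01 -4.000e-01]
[323. 176.] 1795 [0.4907 0.2087 0.0507] [491.2 208.6  31.7  31.9   0. ]
[323. 254.] 1510 [0.5539 0.2079 0.0505] [555.  207.8  32.1  31.6   0. ]
[323. 322.] 1312 [0.6173 0.2077 0.0504] [ 6.193e+02  2.075e+02  3.160e+01  3.340e+01 -1.000e-01]
[323. 382.] 1137 [0.6803 0.2069 0.0502] [682.8 206.9  31.8  32.9  -0.7]
[380. 398.] 467 [0.6963 0.2598 0.0527] [700.1 259.   16.1  28.5  29.9]
```

View pics/w16.png

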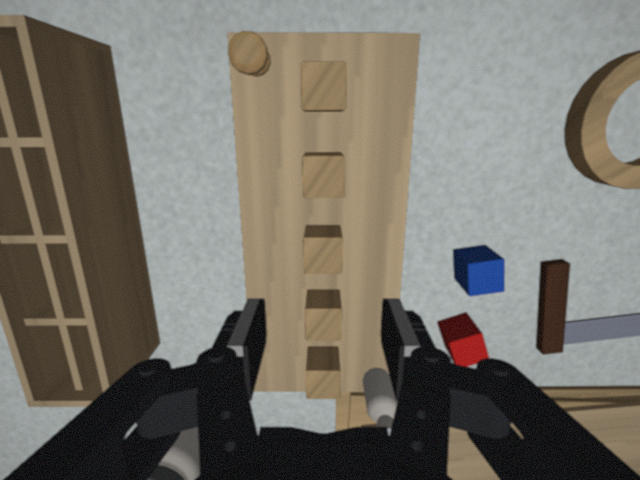

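The row now measures x = 427.7, 491.2, 555.0, 619.3 and 682.8 with y on the line within about 0.4 mm and blocks square within 0.5°. The row is done, so I move to the strip.

Emit:
{"fn": "arm_command", "kwargs": {"motion": "70 -395 -60 52 0 0 0;70 -395 -60 52 0 0 0;70 -395 -60 52 0 0 0;70 -395 -60 52 0 0 0;70 -395 -60 52 0 0 0;70 -395 -60 52 0 0 0;70 -395 -60 52 0 0 0;70 -395 -60 52 0 0 0;70 -395 -60 52 0 0 0;70 -395 -60 52 0 0 0"}}

```text
clock: 21.15
ee_pos: [0.4764, -0.1882, 0.245]
orientation: [0.504, -0.502, -0.497, 0.497]
ft_force: [-0.0, 0.4, -0.3]
width: 0.818
```

```bash
python3 - <<'E'
from h import *
import pickle
s=env.observe();print(s['ee_pos'],s['joint_pos'].round(2))
w=env.camera('wrist'); cv2.imwrite('pics/w17.png',w['color']); pickle.dump(w,open('w17.pkl','wb'))
tops(w,.040,.058,(.4,.68,-.3,-.08)); tops(w,.005,.016,(.35,.75,-.3,-.08))
c=env.camera('top');tops(c,.040,.058,(.4,.68,-.3,-.08),20); tops(c,.005,.016,(.35,.75,-.3,-.08),20)
E
```

```text
[ 0.47643117 -0.18815206  0.24500664] [-0.51  0.02  0.1   1.65  0.   -0.5 ]
[327. 275.] 1205 [ 0.5419 -0.1848  0.0483] [ 5.444e+02 -1.850e+02  2.150e+01  6.030e+01 -2.000e-01]
[326. 240.] 7408 [ 0.5237 -0.1847  0.0089] [ 5.451e+02 -1.847e+02  4.000e+01  2.886e+02 -1.000e-01]
[251. 401.] 167 [ 0.731  -0.2821  0.0105] [ 732.7 -280.2   36.    17.1  -31.9]
[377. 243.] 111 [ 0.5566 -0.1839  0.0486] [ 555.4 -185.1   41.9   22.2    1.8]
[374. 221.] 489 [ 0.6295 -0.1838  0.0098] [ 6.197e+02 -1.851e+02  4.030e+01  1.385e+02 -2.000e-01]
[372. 267.] 48 [ 0.4938 -0.1721  0.0097] [ 492.3 -175.8   20.5   29.5   -1.7]
```

View pics/w17.png

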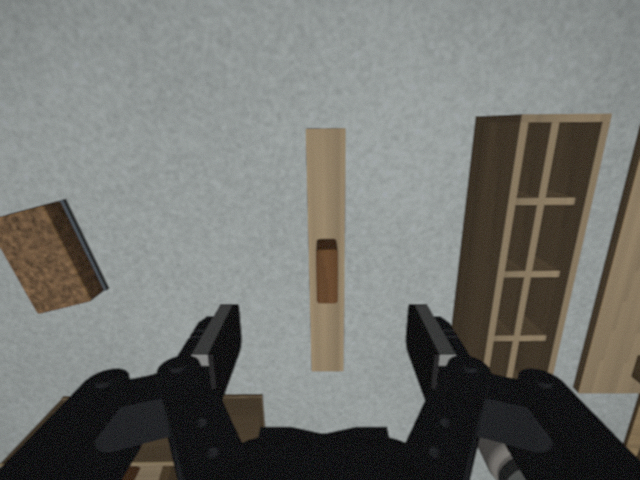

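The wrist view shows the strip with its dark handle at (327,270), centred at (545,-184.9) mm with yaw about 0. The sizes read 288.6 x 40 and 60 x 21.5, as they must be. The sanding block (50,255) and the crate (545,250) are clear.

```bash
python3 - <<'E'
from h import *
print(env.observe()['ee_pos'])
mv([(545,-184.9,110,89.9),(545,-184.9,20,89.9)])
E
```

```text
[ 0.4766814  -0.18586093  0.24533304]
(545, -184.9, 110, 89.9) [  1.2 135.1 -68.7] [-0.16 -0.33  0.13]
(545, -184.9, 20, 89.9) [  1.  225.1 -69. ] [-0.16 -0.33  0.13]
```

Emit:
{"fn": "arm_command", "kwargs": {"motion": "44 1 45 -23 0 -0.3 0;44 1 90 -46 0 -0.3 0;44 1 135 -68.7 0 -0.3 0;44 1 135 -68.7 0 -0.3 0;44 1 135 -68.7 0 -0.3 0;44 1 135 -68.7 0 -0.3 0;44 1 135 -68.7 0 -0.3 0"}}

```text
clock: 21.95
ee_pos: [0.5467, -0.1863, 0.115]
orientation: [-0.499, 0.502, 0.5, -0.499]
ft_force: [-0.2, -0.2, 0.2]
width: 0.512
```

```bash
python3 - <<'E'
from h import *
w=env.camera('wrist'); cv2.imwrite('pics/w18.png',w['color'])
tops(w,.040,.058,(.4,.68,-.3,-.08))
tops(w,.005,.016,(.35,.75,-.3,-.08))
print(env.observe()['ee_pos'])
mv([(545,-184.9,20,89.9)])
E
```

```text
[326. 252.] 3271 [ 0.5419 -0.1851  0.0484] [ 5.441e+02 -1.851e+02  2.190e+01  5.950e+01 -3.000e-01]
[325. 180.] 19012 [ 0.5129 -0.185   0.0088] [ 544.4 -185.    40.2  287.6   -0. ]
[199. 440.] 114 [ 0.7295 -0.2952  0.011 ] [ 7.294e+02 -2.946e+02  2.800e+00  1.080e+01  1.000e-01]
[ 0.54656408 -0.18647822  0.11492671]
(545, -184.9, 20, 89.9) [ 1.8 94.9  1.9] [ 0.22 -0.03 -0.11]
```

Emit:
{"fn": "arm_command", "kwargs": {"motion": "44 1.5 45 1.5 0 0 0;44 1.5 80 1.5 0 0 0;44 1.5 95 1.5 0 0 0;44 1.5 95 1.5 0 0 0;44 1.5 95 1.5 0 0 0;44 1.5 95 1.5 0 0 0"}}

```text
clock: 22.6
ee_pos: [0.5459, -0.1855, 0.0198]
orientation: [-0.499, 0.502, 0.5, -0.499]
ft_force: [0.3, 0.4, 0.2]
width: 0.512
```

```bash
python3 - <<'E'
from h import *
w=env.camera('wrist'); cv2.imwrite('pics/w19.png',w['color'])
s=env.observe();print(s['ee_pos'],s['ft_force'],s['width'])
E
```

```text
[ 0.54583697 -0.18550995  0.01968452] [-0.09588891 -0.70969818  0.34774808] 0.5152823716729283
```

View pics/w19.png

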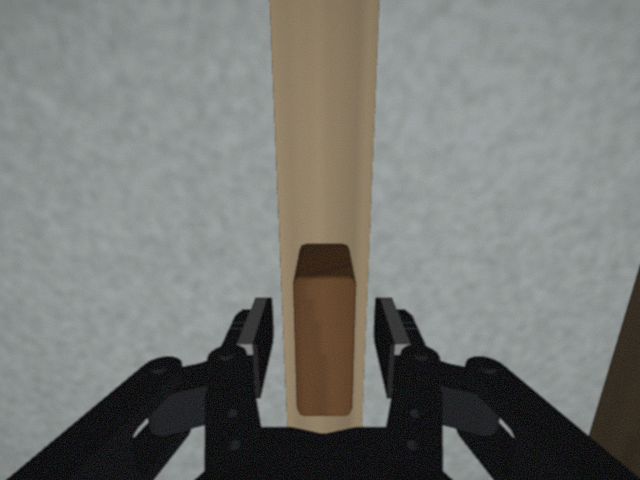

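The handle (325,345) is centred between the pads. Closing, then lifting slightly.

Emit:
{"fn": "arm_command", "kwargs": {"motion": "10 0 0 0 0 0 0;10 0 0 0 0 0 0;10 0 0 0 0 0 0;10 0 0 0 0 0 0;10 0 0 0 0 0 0;10 0 0 0 0 0 0"}}

```text
clock: 23.25
ee_pos: [0.545, -0.1852, 0.0185]
orientation: [-0.5, 0.501, 0.5, -0.499]
ft_force: [-0.2, -0.2, 5.9]
width: 0.244
```

Emit:
{"fn": "arm_command", "kwargs": {"motion": "10 0 -5 0 0 0 0;10 0 -15 0 0 0 0;10 0 -30 0 0 0 0;10 0 -45 0 0 0 0;10 0 -65 0 0 0 0;10 0 -90 0 0 0 0;10 0 -110 0 0 0 0;10 0 -125 0 0 0 0;10 0 -130 0 0 0 0;10 0 -130 0 0 0 0"}}

```text
clock: 24.25
ee_pos: [0.5445, -0.1848, 0.148]
orientation: [-0.5, 0.501, 0.5, -0.499]
ft_force: [-0.3, 0.2, -1.5]
width: 0.25
```

```bash
cat >> h.py <<'E'
def strip(w):
    """strip's visible top plane relative to tool from wrist view; world pose"""
    s=env.observe(); P=cloud(w); c=w['color'].astype(int)
    tz=s['ee_pos'][2]; t=s['ee_pos']
    d=P-t
    M=rot(s['orientation']); L=d@M   # tool coords
    m=(abs(L[...,0])<.035)&(L[...,1]>-.05)&(L[...,1]<.03)&(L[...,2]<.2)&(L[...,2]>.035)
    q=P[m]; l=L[m]
    # robust plane fit y_tool = a+b x + c z
    k=np.ones(len(l),bool)
    for _ in range(5):
        A=np.c_[np.ones(k.sum()),l[k][:,0],l[k][:,2]]; co=np.linalg.lstsq(A,l[k][:,1],rcond=None)[0]
        r=l[:,1]-(co[0]+co[1]*l[:,0]+co[2]*l[:,2]); k=abs(r)<.003
    A=np.c_[np.ones(k.sum()),q[k][:,0]-t[0],q[k][:,1]-t[1]]; cw=np.linalg.lstsq(A,q[k][:,2],rcond=None)[0]
    print('n',k.sum(),'tool coef: topface y at tcp',co[0].round(4),'roll',np.degrees(co[1]).round(2),'pitch',np.degrees(co[2]).round(2))
    print('world: top z at TCP',cw[0].round(4),'slope x deg',np.degrees(cw[1]).round(2),'slope y deg',np.degrees(cw[2]).round(2))
    l=l[k];q=q[k]
    # end and sides
    zb=np.arange(.05,.15,.01); mids=[]
    for z in zb:
        a=l[(l[:,2]>z)&(l[:,2]<z+.01)]
        if len(a)>20: mids.append((z+.005,(np.percentile(a[:,0],.5)+np.percentile(a[:,0],99.5))/2,np.ptp(a[:,0])))
    mids=np.array(mids); pf=np.polyfit(mids[:,0],mids[:,1],1)
    print('mid x at tcp',pf[1].round(4),'yaw slope deg',np.degrees(pf[0]).round(2),'width',mids[:,2].round(4).mean())
    print('end z',np.percentile(l[:,2],99.8).round(4))
E
python3 - <<'E'
from h import *
s=env.observe();print(s['ee_pos'],s['ft_force'],s['wrist_torque'],s['width'],rot(s['orientation']).round(4))
w=env.camera('wrist'); cv2.imwrite('pics/w20.png',w['color'])
strip(w)
c=env.camera('side'); cv2.imwrite('pics/s20.png',c['color'])
E
```

```text
[ 0.54447513 -0.18478437  0.14801284] [-0.30082943  0.24328398 -1.49207986] [-0.0312709   0.01312375  0.01555487] 0.2503146126002127 [[ 2.5e-03  1.2e-03 -1.0e+00]
 [ 1.0e+00 -6.0e-04  2.5e-03]
 [-6.0e-04 -1.0e+00 -1.2e-03]]
n 23409 tool coef: topface y at tcp 0.0083 roll 0.08 pitch 0.04
world: top z at TCP 0.1384 slope x deg -0.01 slope y deg -0.06
mid x at tcp -0.0004 yaw slope deg -0.06 width 0.04015
end z 0.1219
```

View pics/w20.png

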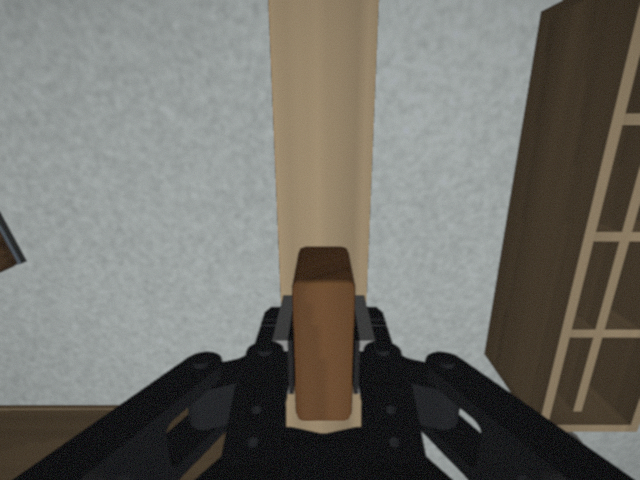

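View pics/s20.png

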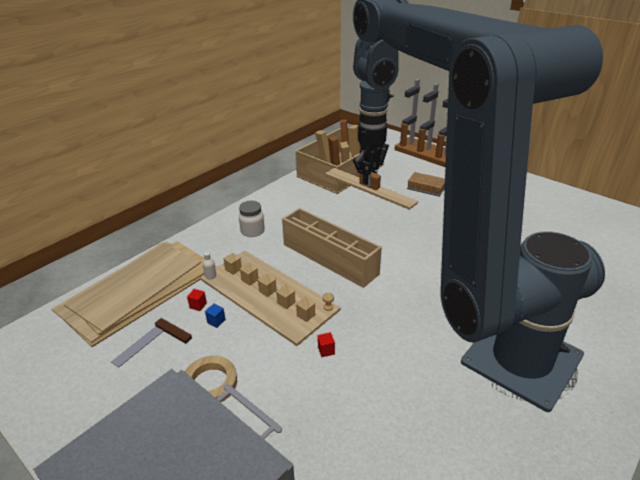

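The strip is held and level to within 0.1°, with its underside ≈ TCP - 18.5 mm. The side view shows the row intact. Now I carry it over the crate with the underside at about 150 mm.

Emit:
{"fn": "arm_command", "kwargs": {"motion": "10 15 -15 0 0 0.2 0;10 50 -20 -2 0 0.4 0;10 95 -20 -4 0 0.4 0;10 140 -20 -6 0 0.4 0;10 185 -20 -8 0 0.4 0;10 230 -20 -10 0 0.4 0;10 275 -20 -11.3 0 0.4 0;10 320 -20 -11.3 0 0.4 0;10 355 -20 -11.3 0 0.4 0;10 378 -20 -11.3 0 0.4 0"}}

```text
clock: 25.35
ee_pos: [0.5546, 0.1972, 0.1668]
orientation: [0.502, -0.501, -0.498, 0.499]
ft_force: [0.1, -0.7, -1.7]
width: 0.246
```

Emit:
{"fn": "arm_command", "kwargs": {"motion": "10 8 0 0 0 0 0;10 14 0 0 0 0 0;10 14 0 0 0 0 0;10 14 0 0 0 0 0;10 14 0 0 0 0 0;10 14 0 0 0 0 0"}}

```text
clock: 25.95
ee_pos: [0.5564, 0.2065, 0.167]
orientation: [0.503, -0.503, -0.497, 0.497]
ft_force: [0.0, -0.3, -2.1]
width: 0.248
```

```bash
python3 - <<'E'
from h import *
s=env.observe();print(s['ee_pos'],s['ft_force'],s['width'],rot(s['orientation']).round(4))
w=env.camera('wrist'); cv2.imwrite('pics/w21.png',w['color'])
strip(w)
print('row below');tops(w,box=(.36,.76,.10,.30))
s=env.observe();print(s['ee_pos'])
c=env.camera('top'); cv2.imwrite('pics/t21.png',c['color'])
E
```

```text
[0.55642109 0.20648082 0.16700696] [ 0.03307225 -0.26609    -2.06015351] 0.24772654222486595 [[ 1.110e-02 -6.000e-04 -9.999e-01]
 [ 9.999e-01  2.000e-04  1.110e-02]
 [ 2.000e-04 -1.000e+00  6.000e-04]]
n 23514 tool coef: topface y at tcp 0.0096 roll -0.01 pitch -0.09
world: top z at TCP 0.1573 slope x deg -0.13 slope y deg 0.02
mid x at tcp -0.0003 yaw slope deg -0.03 width 0.040162500000000004
end z 0.1225
row below
[241.  13.] 1099 [0.4107 0.1572 0.0501] [410.9 156.2  16.6  27.3   1.3]
[0.55638475 0.20658732 0.16696158]
```

View pics/w21.png

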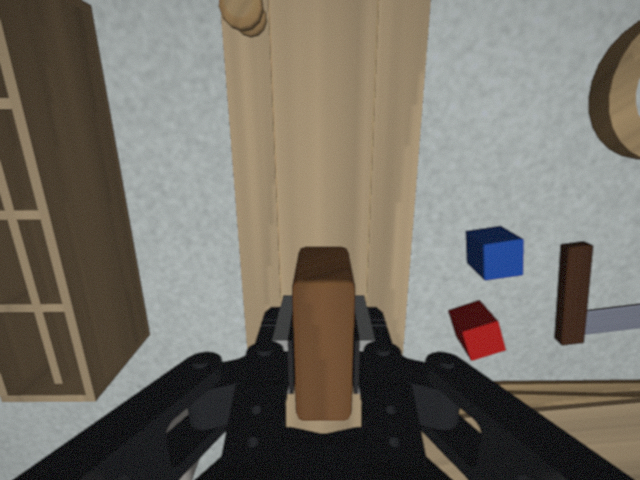

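The strip hides the row from this view. It is level within 0.13°, needs +1.7 mm in y, and is still high. I'll descend in stages.

Emit:
{"fn": "arm_command", "kwargs": {"motion": "10 1.7 0 0.6 0 -0.1 0;10 1.7 15 0.6 0 -0.1 0;10 1.7 35 0.6 0 -0.1 0;10 1.7 50 0.6 0 -0.1 0;10 1.7 62 0.6 0 -0.1 0;10 1.7 68 0.6 0 -0.1 0;10 1.7 70 0.6 0 -0.1 0;10 1.7 70 0.6 0 -0.1 0;10 1.7 70 0.6 0 -0.1 0"}}

```text
clock: 26.95
ee_pos: [0.5563, 0.2094, 0.0979]
orientation: [-0.502, 0.502, 0.499, -0.498]
ft_force: [-0.7, -0.6, -1.2]
width: 0.249
```

```bash
python3 - <<'E'
from h import *
import pickle
s=env.observe();print(s['ee_pos'],s['ft_force'],rot(s['orientation']).round(4))
w=env.camera('wrist'); strip(w)
c=env.camera('side'); cv2.imwrite('pics/s22.png',c['color']); pickle.dump(c,open('s22.pkl','wb'))
x,y=[int(v) for v in proj(c,[.555,.21,.06])]; print(x,y)
cv2.imwrite('pics/s22c.png',cv2.resize(c['color'][y-80:y+80,x-100:x+100],None,fx=4,fy=3.7,interpolation=cv2.INTER_CUBIC))
E
```

```text
[0.55629912 0.20937672 0.09791003] [-0.71894984 -0.57343048 -1.15337123] [[ 7.7e-03  1.1e-03 -1.0e+00]
 [ 1.0e+00  7.0e-04  7.7e-03]
 [ 7.0e-04 -1.0e+00 -1.1e-03]]
n 23577 tool coef: topface y at tcp 0.0098 roll 0.01 pitch -0.1
world: top z at TCP 0.0882 slope x deg -0.02 slope y deg 0.03
mid x at tcp -0.0002 yaw slope deg -0.03 width 0.0401375
end z 0.1227
265 276
```

View pics/s22c.png

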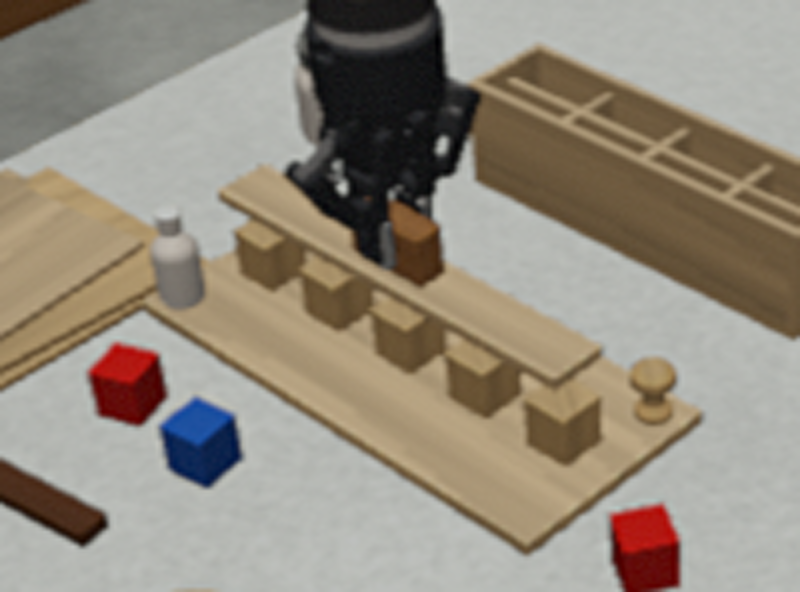

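```bash
python3 - <<'E'
from h import *
import pickle
c=pickle.load(open('s22.pkl','rb')); P=cloud(c)
def ext(zl,zh,yl=.17,yh=.25,xl=.38,xh=.74):
    m=(P[...,2]>zl)&(P[...,2]<zh)&(P[...,1]>yl)&(P[...,1]<yh)&(P[...,0]>xl)&(P[...,0]<xh)
    n,l,st,ce=cv2.connectedComponentsWithStats(m.astype(np.uint8))
    for i in range(1,n):
        if st[i,4]>25:
            q=P[l==i]; print(zl,st[i,4],ce[i].round(0),'x',np.percentile(q[:,0],[0.5,99.5]).round(4),'y',np.percentile(q[:,1],[1,99]).round(4),'z',np.median(q[:,2]).round(4))
ext(.078,.093); ext(.015,.045,yl=.218)
c=env.camera('top');P=cloud(c); ext(.078,.096,xl=.39,xh=.72)
s=env.observe();print(s['ee_pos'],s['ft_force'])
E
```

```text
0.078 1247 [270. 273.] x [0.4125 0.7   ] y [0.1915 0.232 ] z 0.0893
0.015 83 [228. 267.] x [0.667  0.6994] y [0.2185 0.2254] z 0.03
0.015 90 [245. 278.] x [0.6019 0.6374] y [0.2187 0.2263] z 0.0304
0.015 97 [263. 289.] x [0.5373 0.5727] y [0.2187 0.227 ] z 0.031
0.015 108 [282. 301.] x [0.4741 0.5077] y [0.2182 0.2267] z 0.0297
0.015 117 [301. 314.] x [0.4103 0.444 ] y [0.2183 0.2302] z 0.0294
0.078 407 [236. 207.] x [0.5984 0.7006] y [0.1889 0.2285] z 0.0892
0.078 112 [240. 257.] x [0.4818 0.5531] y [0.1893 0.2055] z 0.0881
[0.55627857 0.20933457 0.09790872] [ 0.13222792 -0.15543773 -0.91054559]
```

Strip to posts in the side view: strip centre is about +0.9 mm in x and about +1.2 mm in y, and the underside is at about 79 mm. I'll correct that and descend 16.5 mm, for a gap of about 10 mm.

Emit:
{"fn": "arm_command", "kwargs": {"motion": "10 -0.6 0 0.4 0 0 0;10 -1.2 0 0.8 0 0 0;10 -1.2 4 0.8 0 0 0;10 -1.2 8 0.8 0 0 0;10 -1.2 12 0.8 0 0 0;10 -1.2 15 0.8 0 0 0;10 -1.2 16.5 0.8 0 0 0;10 -1.2 16.5 0.8 0 0 0;10 -1.2 16.5 0.8 0 0 0;10 -1.2 16.5 0.8 0 0 0"}}

```text
clock: 28.1
ee_pos: [0.555, 0.2081, 0.0807]
orientation: [0.502, -0.502, -0.498, 0.498]
ft_force: [0.4, 0.4, -0.4]
width: 0.249
```

```bash
python3 - <<'E'
from h import *
s=env.observe();print(s['ee_pos'],s['ft_force'],s['dq'].round(3),rot(s['orientation']).round(4))
w=env.camera('wrist'); cv2.imwrite('pics/w23.png',w['color']); strip(w)
c=env.camera('side'); P=cloud(c)
def ext(zl,zh,yl=.17,yh=.25,xl=.38,xh=.74):
    m=(P[...,2]>zl)&(P[...,2]<zh)&(P[...,1]>yl)&(P[...,1]<yh)&(P[...,0]>xl)&(P[...,0]<xh)
    n,l,st,ce=cv2.connectedComponentsWithStats(m.astype(np.uint8))
    for i in range(1,n):
        if st[i,4]>25:
            q=P[l==i]; print(zl,st[i,4],ce[i].round(0),'x',np.percentile(q[:,0],[0.5,99.5]).round(4),'y',np.percentile(q[:,1],[1,99]).round(4),'z',np.median(q[:,2]).round(4))
ext(.067,.080);ext(.015,.042,yl=.218)
x,y=[int(v) for v in proj(c,[.555,.21,.06])]
cv2.imwrite('pics/s23c.png',cv2.resize(c['color'][y-80:y+80,x-100:x+100],None,fx=4,fy=3.7,interpolation=cv2.INTER_CUBIC))
c=env.camera('top');P=cloud(c);print('top'); ext(.063,.080,xl=.39,xh=.72)
cv2.imwrite('pics/t23.png',c['color'])
s=env.observe();print(s['ee_pos'])
E
```

```text
[0.55500659 0.20807058 0.08068032] [ 0.35603367  0.43622832 -0.42266823] [-0.    -0.002  0.001  0.001  0.003 -0.001] [[ 7.7e-03 -1.0e-04 -1.0e+00]
 [ 1.0e+00  5.0e-04  7.7e-03]
 [ 5.0e-04 -1.0e+00  1.0e-04]]
n 23525 tool coef: topface y at tcp 0.0097 roll -0.0 pitch -0.08
world: top z at TCP 0.071 slope x deg -0.08 slope y deg 0.03
mid x at tcp -0.0002 yaw slope deg -0.04 width 0.0401375
end z 0.1226
0.067 1154 [271. 278.] x [0.4114 0.6976] y [0.1903 0.2307] z 0.0723
0.015 75 [228. 267.] x [0.666  0.7016] y [0.2183 0.2257] z 0.0297
0.015 79 [245. 278.] x [0.6028 0.6357] y [0.2186 0.2263] z 0.0301
0.015 88 [263. 289.] x [0.5379 0.5723] y [0.2185 0.2265] z 0.0292
0.015 97 [281. 301.] x [0.4756 0.508 ] y [0.2191 0.2276] z 0.0284
0.015 102 [302. 314.] x [0.4111 0.4446] y [0.2182 0.2275] z 0.0279
top
0.063 412 [238. 209.] x [0.5989 0.6999] y [0.1869 0.2259] z 0.0718
0.063 94 [241. 258.] x [0.4829 0.5509] y [0.1884 0.203 ] z 0.072
[0.55497982 0.20803822 0.08067455]
```

View pics/s23c.png

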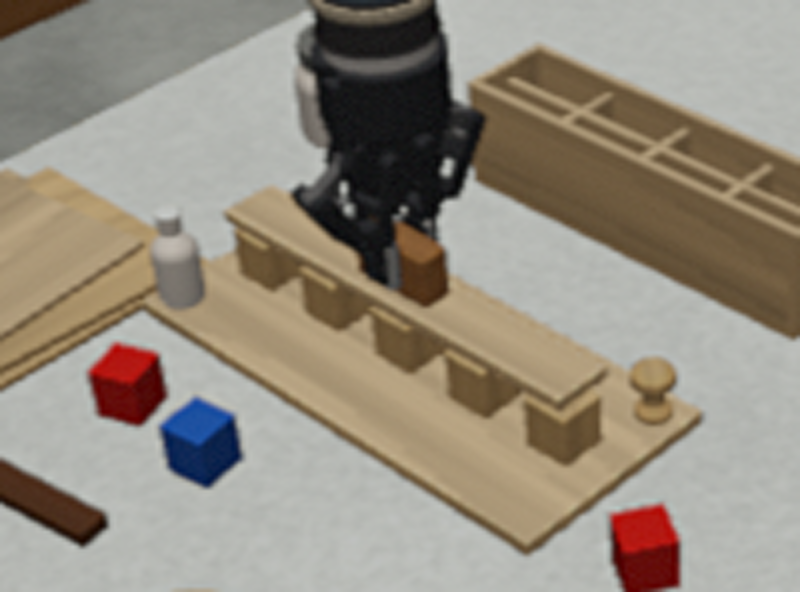

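View pics/t23.png

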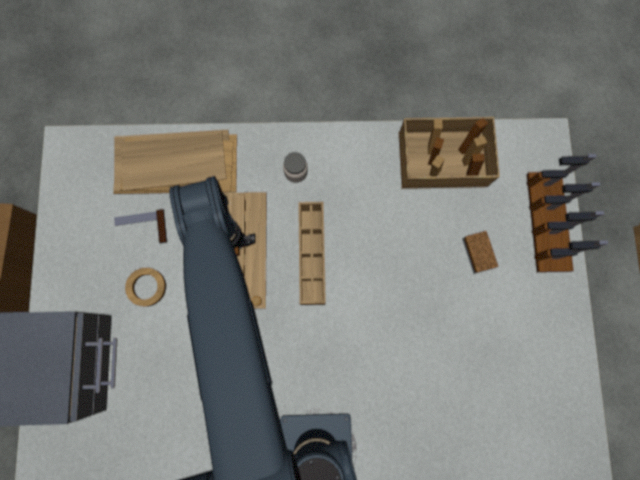

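Emit:
{"fn": "arm_command", "kwargs": {"motion": "10 0 0 -0.5 0 0 0;10 0 0 -0.5 0 0 0;10 0 0 -0.5 0 0 0;10 0 0 -0.5 0 0 0;10 0 0 -0.5 0 0 0;10 0 0 -0.5 0 0 0"}}

```text
clock: 28.85
ee_pos: [0.5553, 0.208, 0.0804]
orientation: [0.502, -0.502, -0.498, 0.498]
ft_force: [-0.7, 0.5, -1.9]
width: 0.246
```

```bash
python3 - <<'E'
from h import *
s=env.observe();print(s['ee_pos'],s['ft_force'],s['dq'].round(3))
w=env.camera('wrist'); strip(w)
print(env.close_job())
E
```

```text
[0.55526048 0.20798245 0.08035585] [-0.68343422  0.54658547 -1.89896718] [-0.001 -0.     0.001  0.001 -0.002 -0.001]
n 23547 tool coef: topface y at tcp 0.0096 roll -0.0 pitch -0.08
world: top z at TCP 0.0707 slope x deg -0.12 slope y deg 0.02
mid x at tcp -0.0002 yaw slope deg -0.03 width 0.040124999999999994
end z 0.1226
the job is handed in; nothing more can be done
None
```

The three blocks are in the row and released. The cap strip is held still and level about 10 mm above the row. I handed the job in at about 29 s of the 56 s allowed.

- **Row:** the last clear view, before the strip covered it, showed posts and blocks at x = 427.7, 491.2, 555.0, 619.3 and 682.8 mm. All were within about 0.5 mm of even spacing and of the line, and within about 0.5° of square. The third block ended up about 1.6 mm off the line after its first placing, so I re-gripped it and corrected that.
- **Strip:** it is level to about 0.1°, lined up to about 0.1°, and centred over the row to about 1 mm. The gap is about 9 to 10.5 mm, because the wrist camera reads the strip's top about 1 mm lower than the side and top cameras do.
- **Contact:** the wrist force showed only the strip's weight (about 2 N) in every reading while it was over the row. I didn't see it touch the row or the compartment model.
- **Not rechecked:** after the strip covered the row, I only had coarse side-camera readings of it. They agree with the earlier view to about 1 to 2 mm. In the last pictures the bystanders stood where they were, though the arm hid the near part of the table in the top view.

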